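# Dress the pastry table: build the tier stand and hang the tongs

## Robot

A 6-joint arm with a two-finger parallel gripper is mounted at the origin on the work surface. World frame = base frame: x ahead of the robot, y to its left, z up, the work surface at z = 0. Lengths are in m, angles in rad, forces in N, time in s.
With the tool pointing down it reaches from about 0.325 to 0.85 m from the base axis. Payload 4.4 kg.
Tool frame: the origin (TCP) lies on the front face of the gripper's body, between the roots of the fingers; the fingertips stand 97 mm ahead of it and the grasp point (between the pads) lies 78 mm ahead of it; z points along the fingers, y is the line along which they close (so a half turn about z gives the same grasp; the last joint's range is limited). The gripper opens to 94 mm and grips with 3 to 60 N. Pads are 16 mm wide; open, the fingers measure 119 mm over their backs; the gripper's body (75 mm by 177 mm) begins 78 mm behind the grasp point.
Start: joints at [1.187, 0.207, 1.542, -0, 1.393, -0.15], TCP at [0.133, 0.559, 0.303] pointing down, gripper open.
Joint ranges: [-2.73, 2.73], [-0.86, 2.22], [0.23, 2.46], [-1.11, 4.25], [0.08, 2.63], [-2.82, 2.82]. Speed limits (rad/s): [2.79, 2.79, 3.14, 3.14, 3.14, 3.14].

## Interface

Orientations are given as a 3x3 rotation matrix whose columns are the frame's x, y, z axes.
In Python, from plant import arm gives the robot as it stands.
- The arm moves only by the tool step_arm, never from a script. Its argument "series" is text: rows parted by semicolons, each of 7 numbers parted by spaces: the shift along the tool's x, y, z normalised to -1 to 1, where 1 is 30 cm, then the turn, a rotation vector about the tool's x, y, z normalised to -1 to 1, where 1 is 120 degrees, then the closure, from -1 (fully open) to 1 (shut). A call has 1 to 8 rows; each row shifts and turns the commanded pose from where the row before left it, along the tool's axes as they then stand; what a row does not reach is not made up. A row lasts 1/8 s, in which the tool goes at most 62.5 mm and 10.7 degrees, less where a joint would pass 70% of its speed; a pose out of reach is approached as far as the arm can. A call with a number of a shift or a turn outside -1 to 1 is refused whole. A call with a gripper value outside its range is refused whole. The fingers move at their own pace and stop on an object; "grip_force" is the grip in N (left out, the last holds). Time passes only in rows, so rows that do not move let the fingers close. It gives the time, the measured TCP pose, the force, the opening and the grip force at its end, in the units of the state.
- arm.get_state(): the state, without advancing time (a new reading comes with each control period).
- arm.read_camera(name): name is "side" or "top" or "wrist"; returns a dict with "image" (400x640x3 uint8, blue, green, red), "vertical_fov" (degrees; the focal length in pixels is half the picture's height over the tangent of half this angle, whatever the lens; pixels are square), "cx", "cy" (the principal point, pixels), "R" (3x3) and "t" (3): a world point X has camera coordinates R X + t; the wrist camera has in their place "hand_eye" (4x4, takes a point from camera to tool coordinates, whose origin is the TCP and whose axes are the flange's). Camera axes: x right, y down, z forward; pixel columns grow to the right and rows downward; lengths in m; the calibration is good to about 2 mm. A picture is of the moment at which its call begins: read the wrist's pose just before it. There is no depth.
- arm.finish_job(): hands the job in; it is judged then, once.
The state is a dict: "t": time; "joints": joint angles; "dq": joint speeds; "effort": joint torques, N m; "position": TCP position; "tcp_rot": TCP orientation; "force": force on the tool from outside, world axes, zero at the start; "wrist_torque": the same for the moment, N m; "width": finger opening in m; "gripper_force": force on a finger pad.
Only numpy, scipy, OpenCV 4.12 (cv2) and the standard library are available. Lean on these libraries where they do the work, as an engineer would, in place of code of your own. Each camera call takes 0.05 s, during which the arm holds its last target. There are 200 camera calls.

## Task

Get the pastry table ready for the banquet. Build the tier stand: thread the large tray, then the medium, then the small one down the post by their hubs, each fully home and level on the one below; and take every pair of tongs out of the dishwasher basket and hang it astride the bar between its two posts, bend on the bar and one arm on each side, at rest. Leave the carafe, the stack of plates, the tumbler and the candle glass where they are.

Things in the scene. Friction and masses are not known exactly. Their poses are not given: they have to be found in the camera images.
- stand: Tier stand: fixed brass foot, 140 mm across, 14 mm high at its middle boss (44 mm across), with an upright post of 14 mm diameter rising from its centre to 120 mm above the table, the last 10 mm tapering to 6 mm. Origin: centre of its underside on the table.
- stand_seat (a point): Point on the post's axis at the top of the foot's boss, 14 mm above the table: the large tray's underside rests here. The post ends 106 mm above it. The medium tray's underside rests on the large tray's hub, 50 mm above this point, the small tray's on the medium one's hub, 90 mm above this point. z up.
- tray_large: Large round brass tray, 170 mm across, floor 4 mm thick, rim 8 mm high; an open hub tube of 32 mm outer diameter rises from its centre to 50 mm above the underside. A 19 mm bore runs right through hub and floor. Pick it up by the hub. Lies right way up on the table near the stand. Origin: centre of the underside; z up along the hub.
- tray_medium: Medium round brass tray, 140 mm across, floor 4 mm thick, rim 8 mm high; an open hub tube of 32 mm outer diameter rises from its centre to 40 mm above the underside. A 19 mm bore runs right through hub and floor. Pick it up by the hub. Lies right way up on the table near the stand. Origin: centre of the underside; z up along the hub.
- tray_small: Small round brass tray, 114 mm across, floor 4 mm thick, rim 8 mm high; an open hub tube of 32 mm outer diameter rises from its centre to 34 mm above the underside. A 19 mm bore runs right through hub and floor. Pick it up by the hub. Lies right way up on the table near the stand. Origin: centre of the underside; z up along the hub.
- bar_top (a point): Tong bar: fixed level steel bar 12 mm thick on two posts of 14 mm diameter, 260 mm apart (axes), with flanges 56 mm across; open below and on both sides. This point: upper side of the bar, midway between the posts, 190 mm above the table. y runs along the bar, x across it, z up.
- basket: Dishwasher flatware basket, grey plastic, fixed, open on top: 92 (x) by 204 (y) by 70 mm high, walls and floor 4 mm. Five compartments, 84 by 36 mm, in a row along its y, 40 mm apart, the third at its middle; at most one pair of tongs in each, arms apart along the basket's x. Origin: centre of its underside.
- tongs1: Rigid one-piece steel tongs, 110 g, upside-down U of strip 26 mm wide, 3 mm thick: 32 mm over the bend (26 inside), arms parallel for the top 42 mm, then spreading to 65 mm at the jaws (28 mm wide). Stand jaws down in the basket. Origin: midway between the jaw tips; inner top of the bend 138 mm above it, outer top 141. x from arm to arm, y along the strip's width, z up to the bend. None if absent.
- tongs2: Tongs exactly like tongs1, in another compartment; origin and axes alike. None if absent.
- tongs3: Tongs exactly like tongs1, in another compartment; origin and axes alike. None if absent.
- tongs4: Tongs exactly like tongs1, in another compartment; origin and axes alike. None if absent.
- tongs5: Tongs exactly like tongs1, in another compartment; origin and axes alike. None if absent.
- carafe: Bystander: glass carafe of red juice, 80 mm across, 215 mm high, at the left edge of the work. Origin: centre of its underside.
- plates: Bystander: stack of five white dessert plates, 150 mm across, about 41 mm high, at the right edge of the work. Origin: centre of its underside.
- tumbler: Bystander: water glass 74 mm across, 85 mm high, beyond the bar. Origin: centre of its underside.
- candle: Bystander: amber candle glass 76 mm across, 70 mm high, beyond the bar. Origin: centre of its underside.
Not all that is in view belongs to the job. Leave any pink look-alike of the tray_small alone.

How it is judged:
By the outcome, as a careful person would: the job done as asked, in the order asked, and still so for the second after the job is handed in, with the robot touching nothing.
Of tongs1, tongs2, tongs3, tongs4, tongs5 only 3 to 5 are there at a start; the rules pass over those that are not, and their reading is None.
At some moment in a run one of tray_large, tray_medium, tray_small may be knocked a few centimetres aside while the robot is not near it.
It also fails if it takes over 210 s, if anything falls off the work surface, if the arm or the gripper's body presses on something with over 40 N, if the wrist force passes 120 N, or if a joint passes its speed limit or range.

## Working session

There is one attempt and no reset: what is moved stays moved. The work goes in short steps, Python scripts to look and compute and a tool call to move; the robot and the scene stay as the last step left them, time stands still between calls to the robot, and variables do not carry over. Pictures are saved under pics/ and viewed, at most 14 in all, crops included, and the job is handed in when it is done.

Besides the shell and the picture viewer there is one more tool, called in YAML: its name, and indented under it one key for each argument. step_arm: Moves the arm, as the interface text tells. Its arguments: {"type":"object","properties":{"series":{"type":"string"},"grip_force":{"type":"number"}},"required":["series"]}

```bash
ls; mkdir -p pics
python3 - <<'E'
from plant import arm
import cv2,numpy as np
s=arm.get_state();print(s)
for n in("top","side","wrist"):
    r=arm.read_camera(n);cv2.imwrite(f"pics/{n}0.png",r["image"])
    np.save(f"{n}0.npy",r,allow_pickle=True)
    print(n,{k:v for k,v in r.items() if k!="image"})
E
```

```text
pics
{'t': 0.0, 'joints': array([ 1.18651950e+00,  2.07421216e-01,  1.54293628e+00, -1.92876806e-05,
        1.39351162e+00, -1.50513955e-01]), 'dq': array([-0.00128636,  0.00029834, -0.00042705, -0.00051072,  0.00017567,
       -0.00067508]), 'effort': array([-4.84871380e-04, -3.70895004e+01, -2.81410593e+01,  6.95807207e-02,
        3.65311035e-02, -1.77720699e-04]), 'position': array([0.13299246, 0.5588021 , 0.30149827]), 'tcp_rot': array([[-9.72802311e-01,  2.31635412e-01, -8.35817250e-04],
       [ 2.31636696e-01,  9.72800060e-01, -2.11755133e-03],
       [ 3.22583196e-04, -2.25356477e-03, -9.99997409e-01]]), 'force': array([-0.15305837,  0.63012331, -0.424445  ]), 'wrist_torque': array([-0.05377221, -0.01269958,  0.02233875]), 'gripper_force': 0.0, 'width': 0.09371829093974353}
top {'vertical_fov': 53.04408611416075, 'cx': 323.0275608267865, 'cy': 204.2992026045949, 'R': array([[-0.08735743, -0.99617627,  0.00123326],
       [-0.97406226,  0.08515865, -0.20964426],
       [ 0.20873762, -0.01951525, -0.97777695]]), 't': array([0.03093988, 0.6001499 , 1.49240447])}
side {'vertical_fov': 45.35761096780147, 'cx': 328.5160919245138, 'cy': 194.5344686877347, 'R': array([[ 0.88120774, -0.47261436, -0.01042051],
       [-0.27836397, -0.50095176, -0.81948816],
       [ 0.3820817 ,  0.72504   , -0.57300137]]), 't': array([-0.50304598,  0.28500457,  1.37783027])}
wrist {'vertical_fov': 58.33826109683948, 'cx': 317.8258725167959, 'cy': 196.5669939061942, 'hand_eye': array([[-1.89934472e-03, -9.70378769e-01, -2.41581121e-01,
         6.88925530e-02],
       [ 9.99998178e-01, -1.88956687e-03, -2.72147445e-04,
         7.32616341e-05],
       [-1.92397580e-04, -2.41581197e-01,  9.70380589e-01,
        -8.23848077e-02],
       [ 0.00000000e+00,  0.00000000e+00,  0.00000000e+00,
         1.00000000e+00]])}
```

View pics/top0.png

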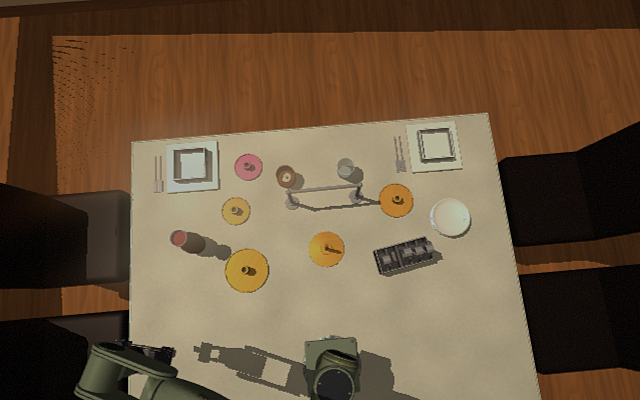

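View pics/side0.png

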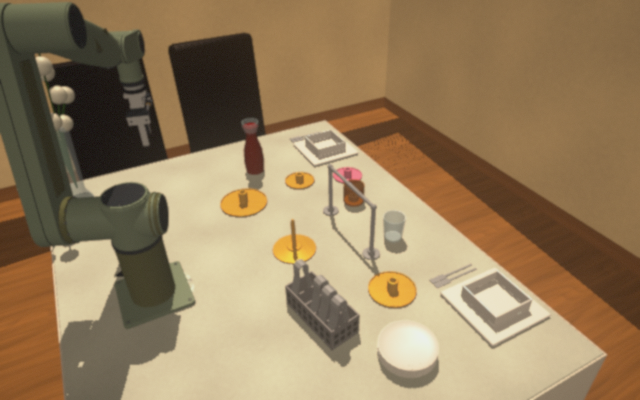

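The top view shows the large tray at (247,270), the medium at (397,200), the small at (236,211) and its pink look-alike at (248,166). The stand is at (326,249), the basket at (405,255) and the bar runs from (290,190) to (358,187). The side view agrees: trays at (244,202), (392,289), (300,180), stand at (294,248), basket at (321,308).

```bash
cat > h.py <<'E'
import numpy as np,cv2
from plant import arm
def cam(n):
    s=arm.get_state(); r=arm.read_camera(n)
    f=200/np.tan(np.radians(r["vertical_fov"])/2)
    if n=="wrist":
        H=r["hand_eye"]; Rw=s["tcp_rot"]@H[:3,:3]; C=s["tcp_rot"]@H[:3,3]+s["position"]
    else: Rw=r["R"].T; C=-Rw@r["t"]
    return dict(im=r["image"],f=f,c=(r["cx"],r["cy"]),Rw=Rw,C=C,s=s)
def ray(k,p):
    d=k["Rw"]@np.array([(p[0]-k["c"][0])/k["f"],(p[1]-k["c"][1])/k["f"],1.]); return d/np.linalg.norm(d)
def plane(k,p,z):
    d=ray(k,p); return k["C"]+d*(z-k["C"][2])/d[2]
def proj(k,X):
    q=k["Rw"].T@(np.asarray(X)-k["C"]); return q[:2]/q[2]*k["f"]+k["c"]
def tri(obs):
    A=np.zeros((3,3));b=np.zeros(3)
    for k,p in obs:
        d=ray(k,p);M=np.eye(3)-np.outer(d,d);A+=M;b+=M@k["C"]
    X=np.linalg.solve(A,b)
    res=[np.linalg.norm((np.eye(3)-np.outer(ray(k,p),ray(k,p)))@(X-k["C"])) for k,p in obs]
    return X,max(res)
def blobs(im,lo,hi,amin=60):
    m=cv2.inRange(cv2.cvtColor(im,cv2.COLOR_BGR2HSV),np.array(lo),np.array(hi))
    m=cv2.morphologyEx(m,cv2.MORPH_CLOSE,np.ones((3,3)))
    cs,_=cv2.findContours(m,cv2.RETR_EXTERNAL,cv2.CHAIN_APPROX_NONE)
    return [c for c in cs if cv2.contourArea(c)>amin],m
def go(s,X,yaw=None):
    "move in tool units to world X from measured pose"
    return np.round(s["tcp_rot"].T@(np.asarray(X)-s["position"])/.3,3)
E
python3 - <<'E'
from h import *
K={n:cam(n) for n in("top","side")}
for n,k in K.items():
    cs,m=blobs(k["im"],(12,110,90),(35,255,255))
    for c in cs:
        if len(c)<8: continue
        (x,y),ax,an=cv2.fitEllipse(c); P=plane(k,(x,y),.006)
        if P[0]<1.2 and abs(P[1])<.8: print(n,np.round((x,y),1),np.round(ax,1),np.round(P,3),"dia",round(max(ax)*np.linalg.norm(P-k["C"])/k["f"],3))
k=K["side"]
print([np.round(tri([(K["top"],a),(K["side"],b)])[0],3).tolist() for a,b in(((248,271),(243,193)),((236,209),(300,176)),((399,199),(393,279)),((330,247),(293,222)),((290,190),(331,170)),((358,187),(374,208)))])
big=lambda im,x0,y0,w,h,s:cv2.resize(im[y0:y0+h,x0:x0+w],None,fx=s,fy=s,interpolation=cv2.INTER_CUBIC)
a=big(K["top"]["im"],210,140,260,160,3);cv2.imwrite("pics/top1.png",a)
E
```

```text
top [246.  270.1] [42.2 43.7] [0.378 0.299 0.006] dia 0.176
top [326.  248.9] [34.3 34.6] [ 0.433 -0.019  0.006] dia 0.137
top [235.3 210.5] [26.4 27.5] [0.618 0.331 0.006] dia 0.113
top [395.5 199.7] [32.6 34. ] [ 0.606 -0.316  0.006] dia 0.14
top [285.7 176.6] [17.8 19.1] [0.742 0.119 0.006] dia 0.079
top [310.2  96.2] [153.  715.7] [ 1.089 -0.009  0.006] dia 3.172
side [391.9 289.1] [35.9 48.4] [ 0.606 -0.32   0.006] dia 0.143
side [ 29.3 334.2] [ 64.9 182.7] [-0.318  0.004  0.006] dia 0.582
side [293.7 245.3] [38.4 40.3] [ 0.439 -0.01   0.006] dia 0.13
side [243.3 202.1] [27.4 46.9] [0.379 0.294 0.006] dia 0.172
side [351.1 197. ] [14.6 24.6] [0.736 0.132 0.006] dia 0.09
side [358.9 185. ] [ 8.  12.3] [0.801 0.186 0.006] dia 0.047
side [299.1 180. ] [16.4 28.6] [0.618 0.328 0.006] dia 0.111
side [  9.3 198.3] [ 20.9 102.8] [-0.371  0.738  0.006] dia 0.456
side [403.5 138.3] [379.6 627.8] [1.166 0.408 0.006] dia 2.827
[[0.375, 0.282, 0.054], [0.62, 0.323, 0.026], [0.601, -0.322, 0.05], [0.43, -0.033, 0.12], [0.638, 0.097, 0.173], [0.636, -0.154, 0.176]]
```

View pics/top1.png

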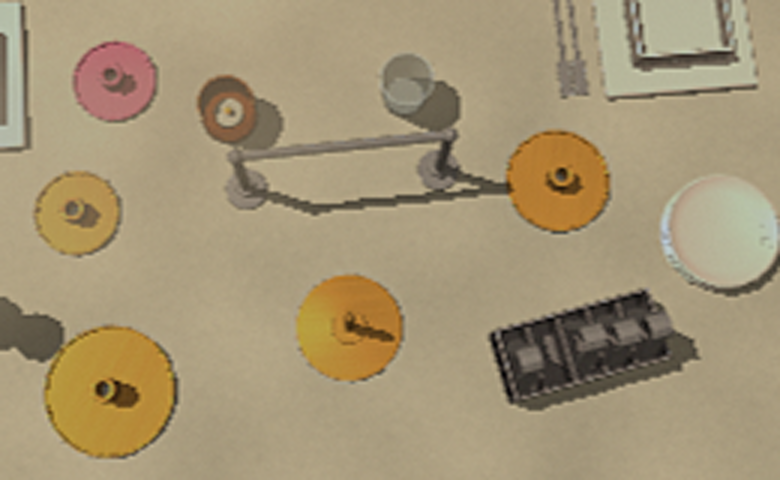

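Among the small trays, the pale-brass one at crop (77,212) is 113 mm across and is the one meant. The pink one at (114,82) is the look-alike and stays. The basket shows four pairs of tongs at about (530,360), (595,338), (627,330) and (655,320), with an empty gap at (557,350). Moving now.

step_arm:
  series: "0 0 0 0 0 -0.056 -1;0 0 0 0 0 -0.056 -1;-0.136 -0.145 0.028 0 0 0 -1;-0.136 -0.145 0.028 0 0 0 -1;-0.136 -0.145 0.028 0 0 0 -1;-0.136 -0.145 0.028 0 0 0 -1;-0.136 -0.145 0.028 0 0 0 -1;-0.136 -0.145 0.028 0 0 0 -1"
  grip_force: 40

```text
t: 1.25
position: [0.3793, 0.297, 0.2522]
tcp_rot: [[-1.0, -0.001, 0.001], [-0.001, 1.0, 0.0], [-0.001, 0.0, -1.0]]
force: [0.8, 0.1, -0.1]
width: 0.0941
gripper_force: 0.0
```

step_arm:
  series: "0 0 0 0 0 0 -1;0 0 0 0 0 0 -1"

```text
t: 1.5
position: [0.378, 0.2987, 0.2522]
tcp_rot: [[-1.0, 0.0, -0.001], [0.0, 1.0, 0.0], [0.001, 0.0, -1.0]]
force: [-0.5, 0.8, -0.0]
width: 0.0941
gripper_force: 0.0
```

Run:
```python
from h import *
k=cam("wrist");s=k["s"];print(s["position"],s["tcp_rot"].round(3))
cv2.imwrite("pics/w1.png",k["im"]);np.save("k1.npy",k,allow_pickle=True)
```

```text
[0.3780283  0.29866307 0.25222424] [[-1.     0.    -0.001]
 [ 0.     1.     0.   ]
 [ 0.001  0.    -1.   ]]
```

View pics/w1.png

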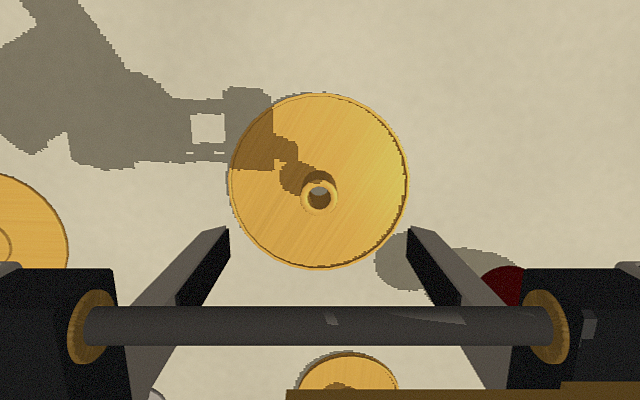

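The wrist picture shows the large tray with its outline centred near (319,181) and its hub top ring at about (319,195). The stand foot is at the left edge and the small tray is below. I'll measure the hub from the tray outline and the ring.

```bash
cat >> h.py <<'E'
def tray(k,guess,rad,hub):
    "outline centre on rim plane; hub ring centre by Hough on hub plane"
    u=proj(k,[*guess,.008]); cs,m=blobs(k["im"],(10,90,30),(35,255,255),300)
    c=max(cs,key=lambda c:cv2.pointPolygonTest(c,tuple(map(float,u)),True))
    hull=cv2.convexHull(c); e=cv2.fitEllipse(hull)
    pts=np.array([plane(k,p[0],.008)[:2] for p in hull])
    A=np.c_[2*pts,np.ones(len(pts))];q=np.linalg.lstsq(A,(pts**2).sum(1),rcond=None)[0]
    R=np.sqrt(q[2]+q[:2]@q[:2])
    u=proj(k,[*q[:2],hub]);d=np.linalg.norm(k["C"]-[*q[:2],hub]);r=.016*k["f"]/d
    x0,y0=(u-2*r).astype(int);x0=max(x0,0);y0=max(y0,0);g=cv2.cvtColor(k["im"],cv2.COLOR_BGR2GRAY)[y0:y0+int(4*r),x0:x0+int(4*r)]
    h=cv2.HoughCircles(cv2.resize(g,None,fx=4,fy=4,interpolation=cv2.INTER_CUBIC),cv2.HOUGH_GRADIENT,1,20,param1=80,param2=12,minRadius=int(3.4*r),maxRadius=int(4.5*r))
    H=None
    if h is not None:
        b=min(h[0],key=lambda b:np.hypot(*(b[:2]/4+[x0,y0]-u))); p=b[:2]/4+[x0,y0]-.375;H=(p.round(1),plane(k,p,hub).round(4),round(b[2]/4*d/k["f"],4))
    print("outline c",q[:2].round(4),"R",R.round(4),"(px",np.round(e[0],1),") hub",H)
    return q[:2],H
E
python3 - <<'E'
from h import *
k=np.load("k1.npy",allow_pickle=True).item()
q,H=tray(k,(.378,.297),.085,.05)
E
```

```text
outline c [0.3808 0.2991] R 0.0847 (px [318.5 181.3] ) hub (array([318.5, 197.2]), array([0.3804, 0.2991, 0.05  ]), np.float64(0.0149))
```

step_arm:
  series: "0.06 0.1 0 0 0 0 -1;0.06 0.1 0 0 0 0 -1;0 0 0 0 0 0 -1;0 0 0 0 0 0 -1"

```text
t: 2.05
position: [0.3414, 0.3591, 0.2523]
tcp_rot: [[-1.0, -0.004, 0.0], [-0.004, 1.0, -0.0], [-0.0, -0.0, -1.0]]
force: [-0.5, 0.7, -0.3]
width: 0.0942
gripper_force: 0.0
```

Run:
```python
from h import *
k1=np.load("k1.npy",allow_pickle=True).item()
k=cam("wrist");print(k["s"]["position"]);cv2.imwrite("pics/w2.png",k["im"])
q,H=tray(k,(.378,.297),.085,.05)
q1,H1=tray(k1,(.378,.297),.085,.05)
if H and H1: print("hub tri",tri([(k,H[0]),(k1,H1[0])]))
print("top/side stand hub check");
```

```text
[0.34139827 0.35908037 0.25233201]
outline c [0.3805 0.2993] R 0.0848 (px [255.4 218.3] ) hub (array([246.5, 240.8]), array([0.382 , 0.2986, 0.05  ]), np.float64(0.0164))
outline c [0.3808 0.2991] R 0.0847 (px [318.5 181.3] ) hub (array([318.5, 197.2]), array([0.3804, 0.2991, 0.05  ]), np.float64(0.0149))
hub tri (array([0.3796487 , 0.29936598, 0.05498305]), np.float64(0.0005649416477873505))
top/side stand hub check
```

Two wrist views agree: the hub is at (0.3806, 0.2992), with its top triangulated at about 0.052 against 0.050 stated and a rim radius of 84.8 mm. I'll grip the hub 40 mm up.

step_arm:
  series: "-0.065 -0.1 0 0 0 0 -1;-0.065 -0.1 0 0 0 0 -1;0 0 0.15 0 0 0 -1;0 0 0.15 0 0 0 -1;0 0 0.148 0 0 0 -1;0 0 0 0 0 0 -1"

```text
t: 2.85
position: [0.3788, 0.2964, 0.1147]
tcp_rot: [[-1.0, 0.0, -0.008], [0.0, 1.0, -0.004], [0.008, -0.004, -1.0]]
force: [-1.0, 0.3, -0.1]
width: 0.0942
gripper_force: 0.0
```

step_arm:
  series: "0 0 0 0 0 0 1;0 0 0 0 0 0 1;0 0 0 0 0 0 1;0 0 0 0 0 0 1;0 0 0 0 0 0 1;0 0 0 0 0 0 1"
  grip_force: 45

```text
t: 3.6
position: [0.3812, 0.2986, 0.1179]
tcp_rot: [[-1.0, -0.001, -0.0], [-0.001, 1.0, -0.0], [0.0, -0.0, -1.0]]
force: [0.4, 0.5, -0.3]
width: 0.0376
gripper_force: 0.0
```

Before I lift, I need the post's exact position, because the held tray would block the wrist camera's view. I'll open and look at the stand first.

step_arm:
  series: "0 0 0 0 0 0 -1;0 0 0 0 0 0 -1;0 0 0 0 0 0 -1;0 0 0 0 0 0 -1;0 0 -0.2 0 0 0 -1;0 0 -0.2 0 0 0 -1;0 0 -0.2 0 0 0 -1;0 -0.2 0 0 0 0 -1"

```text
t: 4.6
position: [0.3845, 0.2412, 0.3046]
tcp_rot: [[-1.0, -0.007, 0.014], [-0.007, 1.0, 0.006], [-0.014, 0.006, -1.0]]
force: [1.4, -1.8, 0.1]
width: 0.0942
gripper_force: 0.0
```

step_arm:
  series: "0 -0.2 0 0 0 0 -1;0 -0.2 0 0 0 0 -1;0 -0.2 0 0 0 0 -1;0 -0.2 0 0 0 0 -1;0 0 0 0 0 0 -1;0 0 0 0 0 0 -1;0 0 0 0 0 0 -1"

```text
t: 5.48
position: [0.3814, -0.0, 0.2977]
tcp_rot: [[-1.0, -0.004, -0.0], [-0.004, 1.0, 0.001], [0.0, 0.001, -1.0]]
force: [-0.3, 0.7, -0.7]
width: 0.0939
gripper_force: 0.0
```

Run:
```python
from h import *
k=cam("wrist");s=k["s"];print(s["position"])
cv2.imwrite("pics/w3.png",k["im"]);np.save("k3.npy",k,allow_pickle=True)
```

```text
[ 3.81363511e-01 -7.66501792e-06  2.97692072e-01]
```

step_arm:
  series: "0.1 -0.15 0 0 0 0 -1;0.1 -0.15 0 0 0 0 -1;0 0 0 0 0 0 -1;0 0 0 0 0 0 -1;0 0 0 0 0 0 -1"

```text
t: 6.15
position: [0.3221, -0.0902, 0.2978]
tcp_rot: [[-1.0, -0.004, -0.0], [-0.004, 1.0, 0.001], [0.0, 0.001, -1.0]]
force: [0.3, 0.1, 0.4]
width: 0.0941
gripper_force: 0.0
```

Run:
```python
from h import *
k=cam("wrist");s=k["s"];print(s["position"])
np.save("k4.npy",k,allow_pickle=True)
k3=np.load("k3.npy",allow_pickle=True).item()
cv2.imwrite("pics/w34.png",cv2.resize(np.hstack([k3["im"][:300],k["im"][:300]]),(800,188)) if 0 else np.vstack([k3["im"][:300,100:540],k["im"][:300,100:540]]))
```

```text
[ 0.32214699 -0.09015618  0.29782318]
```

View pics/w34.png

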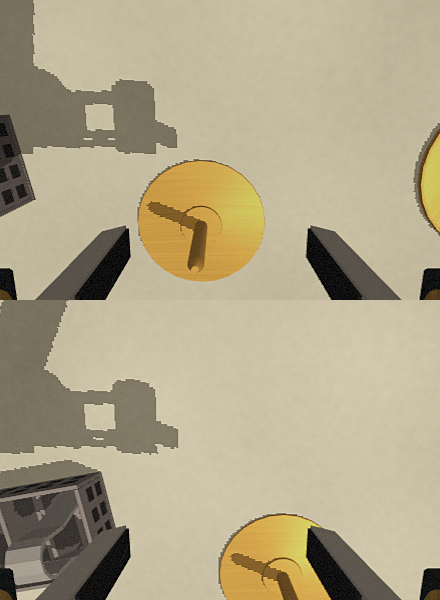

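In the first view the foot outline is centred at image (301,220) and the post tip is near (294,268). In the second view the foot is partly behind a finger, and the basket shows at the left.

Run:
```python
from h import *
for f,g in(("k3.npy",(.435,-.015)),):
    k=np.load(f,allow_pickle=True).item()
    cs,m=blobs(k["im"],(10,90,30),(35,255,255),300);u=proj(k,[*g,0])
    c=max(cs,key=lambda c:cv2.pointPolygonTest(c,tuple(map(float,u)),True));hull=cv2.convexHull(c)
    for z in(0,.005,.01):
        pts=np.array([plane(k,p[0],z)[:2] for p in hull]);q=np.linalg.lstsq(np.c_[2*pts,np.ones(len(pts))],(pts**2).sum(1),rcond=None)[0]
        print(z,q[:2].round(4),np.sqrt(q[2]+q[:2]@q[:2]).round(4),"tip px",proj(k,[*q[:2],.12]).round(1),"boss",proj(k,[*q[:2],.014]).round(1))
    cr=k["im"][190:290,250:350];a=cv2.resize(cr,None,fx=5,fy=5,interpolation=cv2.INTER_CUBIC)
    k4=np.load("k4.npy",allow_pickle=True).item();b=cv2.resize(k4["im"][220:280,340:400],None,fx=5,fy=5,interpolation=cv2.INTER_CUBIC)
    b=cv2.copyMakeBorder(b,0,200,0,0,cv2.BORDER_CONSTANT);cv2.imwrite("pics/tip.png",np.hstack([a,b]))
```

```text
0 [ 0.4374 -0.0187] 0.0706 tip px [294.1 270.7] boss [300.4 227.1]
0.005 [ 0.4358 -0.0185] 0.0697 tip px [294.4 268.8] boss [300.6 225.7]
0.01 [ 0.4341 -0.0183] 0.0688 tip px [294.7 266.8] boss [300.8 224.2]
```

View pics/tip.png

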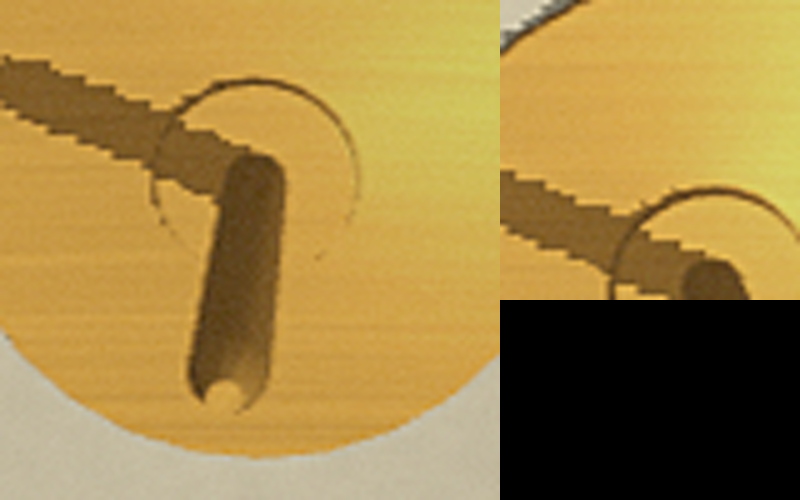

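The tip disc at (294.8,268.8) and the boss ring at (301.2,226) both match the post axis at (0.436, -0.018). The heights 0.12 and 0.014 are consistent with that. Back to the large tray.

step_arm:
  series: "-0.029 0.185 0 0 0 0 -1;-0.029 0.185 0 0 0 0 -1;-0.029 0.185 0 0 0 0 -1;-0.029 0.185 0 0 0 0 -1;-0.029 0.185 0 0 0 0 -1;-0.029 0.185 0 0 0 0 -1;-0.027 0.187 0 0 0 0 -1;0 0 0 0 0 0 -1"

```text
t: 7.2
position: [0.3806, 0.3019, 0.2972]
tcp_rot: [[-1.0, -0.009, -0.001], [-0.009, 1.0, 0.0], [0.001, 0.0, -1.0]]
force: [-0.6, -0.9, -0.9]
width: 0.0941
gripper_force: 0.0
```

step_arm:
  series: "0 0 0 0 0 0 -1;0 0 0 0 0 0 -1"

```text
t: 7.45
position: [0.3812, 0.2969, 0.2977]
tcp_rot: [[-1.0, -0.0, -0.0], [-0.0, 1.0, -0.001], [0.0, -0.001, -1.0]]
force: [-0.8, -0.2, 0.3]
width: 0.0939
gripper_force: 0.0
```

Run:
```python
from h import *
k=cam("wrist");s=k["s"];print(s["position"],s["tcp_rot"].round(4))
q,H=tray(k,(.3806,.2992),.085,.05); print(go(s,[*q,.118]))
```

```text
[0.3811864  0.29688987 0.29769959] [[-1.e+00 -2.e-04 -4.e-04]
 [-2.e-04  1.e+00 -5.e-04]
 [ 4.e-04 -5.e-04 -1.e+00]]
outline c [0.3808 0.2991] R 0.0847 (px [320.3 170.1] ) hub (array([320.5, 183. ]), array([0.3812, 0.2991, 0.05  ]), np.float64(0.0155))
[0.001 0.008 0.599]
```

step_arm:
  series: "0 0.008 0.2 0 0 0 -1;0 0 0.2 0 0 0 -1;0 0 0.197 0 0 0 -1;0 0 0 0 0 0 0.2;0 0 0 0 0 0 1;0 0 0 0 0 0 1;0 0 0 0 0 0 1;0 0 0 0 0 0 1"

```text
t: 8.5
position: [0.3822, 0.3005, 0.1201]
tcp_rot: [[-1.0, -0.001, 0.002], [-0.001, 1.0, 0.001], [-0.002, 0.001, -1.0]]
force: [0.3, 0.1, -0.2]
width: 0.0471
gripper_force: 0.0
```

step_arm:
  series: "0 0 0 0 0 0 1;0 0 0 0 0 0 1;0 0 0 0 0 0 1;0 0 -0.05 0 0 0 1;0 0 -0.1 0 0 0 1;0 0 -0.2 0 0 0 1;0 0 -0.17 0 0 0 1;0 0 0 0 0 0 1"

```text
t: 9.5
position: [0.3838, 0.3015, 0.2801]
tcp_rot: [[-1.0, -0.001, 0.01], [-0.001, 1.0, 0.006], [-0.01, 0.006, -1.0]]
force: [0.4, -0.8, -3.7]
width: 0.032
gripper_force: 45.0
```

step_arm:
  series: "-0.03 -0.15 0 0 0 0 1;-0.03 -0.18 0 0 0 0 1;-0.03 -0.18 0 0 0 0 1;-0.03 -0.18 0 0 0 0 1;-0.03 -0.18 0 0 0 0 1;-0.03 -0.188 0 0 0 0 1;0 0 0 0 0 0 1;0 0 0 0 0 0 1"

```text
t: 10.5
position: [0.4346, -0.0169, 0.2731]
tcp_rot: [[-1.0, 0.0, -0.004], [0.0, 1.0, 0.002], [0.004, 0.002, -1.0]]
force: [-0.4, 0.5, -2.9]
width: 0.0312
gripper_force: 45.0
```

step_arm:
  series: "0 0 0 0 0 0 1;0 0 0 0 0 0 1"

```text
t: 10.75
position: [0.4355, -0.016, 0.2744]
tcp_rot: [[-1.0, -0.003, -0.001], [-0.003, 1.0, 0.0], [0.001, 0.0, -1.0]]
force: [0.1, -0.1, -2.1]
width: 0.0316
gripper_force: 45.0
```

Run:
```python
from h import *
k=cam("wrist");s=k["s"];print(s["position"],s["tcp_rot"].round(4),go(s,[.4358,-.0183,.25]))
cs,m=blobs(k["im"],(10,90,30),(35,255,255),3000)
# held tray in the view: hub ring
X=s["position"]+s["tcp_rot"][:,2]*(.118-.05);u=proj(k,X);d=np.linalg.norm(k["C"]-X);r=.016*k["f"]/d;print(u,r)
x0,y0=(u-1.5*r).astype(int);cv2.imwrite("pics/held.png",cv2.resize(k["im"][y0:y0+int(3*r),x0:x0+int(3*r)],None,fx=3,fy=3))
```

```text
[ 0.43546647 -0.01601413  0.2744346 ] [[-1.0e+00 -3.2e-03 -6.0e-04]
 [-3.2e-03  1.0e+00  3.0e-04]
 [ 6.0e-04  3.0e-04 -1.0e+00]] [-0.001 -0.008  0.081]
[318.29383136 263.82875628] 34.658333096847386
```

View pics/held.png

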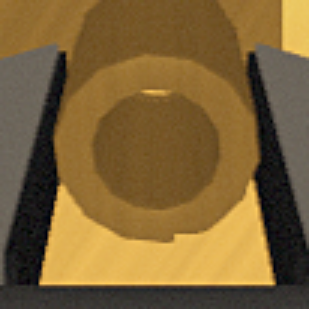

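The held hub ring sits about 1 mm toward the robot from the pad centre, so I'll correct for that and descend onto the post.

step_arm:
  series: "-0.004 -0.007 0 0 0 0 1;0 0 0 0 0 0 1;0 0 0.05 0 0 0 1;0 0 0.05 0 0 0 1;0 0 0.05 0 0 0 1;0 0 0.05 0 0 0 1;0 0 0 0 0 0 1;0 0 0 0 0 0 1"

```text
t: 11.8
position: [0.4372, -0.0195, 0.2149]
tcp_rot: [[-1.0, -0.001, 0.0], [-0.001, 1.0, -0.0], [-0.0, -0.0, -1.0]]
force: [0.9, -0.4, -3.1]
width: 0.0316
gripper_force: 45.0
```

step_arm:
  series: "0 0 0.06 0 0 0 1;0 0 0.06 0 0 0 1;0 0 0.06 0 0 0 1;0 0 0.06 0 0 0 1;0 0 0.02 0 0 0 1;0 0 0 0 0 0 1;0 0 0 0 0 0 1"

```text
t: 12.68
position: [0.4378, -0.0196, 0.1377]
tcp_rot: [[-1.0, -0.001, 0.002], [-0.001, 1.0, -0.0], [-0.002, -0.0, -1.0]]
force: [0.4, -0.6, -3.3]
width: 0.0316
gripper_force: 45.0
```

step_arm:
  series: "0 0 0.01 0 0 0 1;0 0 0.007 0 0 0 1;0 0 0 0 0 0 1;0 0 0 0 0 0 1"

```text
t: 13.18
position: [0.4375, -0.0195, 0.1329]
tcp_rot: [[-1.0, -0.001, 0.001], [-0.001, 1.0, -0.0], [-0.001, -0.0, -1.0]]
force: [-3.0, 1.3, 6.7]
width: 0.0318
gripper_force: 45.0
```

step_arm:
  series: "0 0 0 0 0 0 -1;0 0 0 0 0 0 -1;0 0 0 0 0 0 -1;0 0 -0.1 0 0 0 -1;0 0 -0.16 0 0 0 -1;0 0 -0.16 0 0 0 -1;0 0 -0.16 0 0 0 -1;-0.04 -0.08 0 0 0 0 -1"

```text
t: 14.18
position: [0.4511, -0.0434, 0.3105]
tcp_rot: [[-1.0, -0.003, 0.01], [-0.003, 1.0, -0.002], [-0.01, -0.002, -1.0]]
force: [-0.5, -0.4, -0.2]
width: 0.0938
gripper_force: 0.0
```

step_arm:
  series: "-0.088 -0.17 0 0 0 0 -1;-0.088 -0.17 0 0 0 0 -1;-0.088 -0.17 0 0 0 0 -1;-0.088 -0.17 0 0 0 0 -1;-0.088 -0.17 0 0 0 0 -1;0 0 0 0 0 0 -1;0 0 0 0 0 0 -1;0 0 0 0 0 0 -1"

```text
t: 15.18
position: [0.5809, -0.2968, 0.306]
tcp_rot: [[-1.0, -0.002, -0.0], [-0.002, 1.0, 0.0], [0.0, 0.0, -1.0]]
force: [0.7, 0.4, 1.0]
width: 0.0941
gripper_force: 0.0
```

Run:
```python
from h import *
k=cam("wrist");s=k["s"];print(s["position"],s["tcp_rot"].round(4))
q,H=tray(k,(.606,-.318),.07,.04); print(go(s,[*q,.106]));np.save("k5.npy",k,allow_pickle=True)
for n in("top","side"):
    r=cam(n);cs,m=blobs(r["im"],(12,110,90),(35,255,255))
    for c in cs:
        if len(c)<8: continue
        (x,y),ax,an=cv2.fitEllipse(c)
        for z in(.018,):
            P=plane(r,(x,y),z)
            if P[0]<.8 and abs(P[1])<.5: print(n,np.round((x,y),1),np.round(P,3),"dia",round(max(ax)*np.linalg.norm(P-r["C"])/r["f"],3))
```

```text
[ 0.58086604 -0.2968299   0.30598134] [[-1.0e+00 -2.1e-03 -1.0e-04]
 [-2.1e-03  1.0e+00  3.0e-04]
 [ 1.0e-04  3.0e-04 -1.0e+00]]
outline c [ 0.6084 -0.3158] R 0.0697 (px [300.6 195.5] ) hub (array([299. , 206.2]), array([ 0.6088, -0.316 ,  0.04  ]), np.float64(0.0152))
[-0.092 -0.064  0.667]
top [326.6 248.3] [ 0.434 -0.021  0.018] dia 0.168
top [235.3 210.5] [0.616 0.328 0.018] dia 0.112
top [404.7 194.9] [ 0.62  -0.353  0.018] dia 0.09
top [285.7 176.6] [0.738 0.118 0.018] dia 0.078
side [391.9 289.1] [ 0.599 -0.329  0.018] dia 0.141
side [ 29.2 329. ] [-0.314  0.01   0.018] dia 0.621
side [293.9 244.1] [ 0.437 -0.018  0.018] dia 0.166
side [351.1 197. ] [0.727 0.118 0.018] dia 0.089
side [299.2 180. ] [0.611 0.311 0.018] dia 0.109
```

step_arm:
  series: "-0.046 -0.032 0.1 0 0 0 -1;-0.046 -0.032 0.1 0 0 0 -1;0 0 0 0 0 0 -1;0 0 0 0 0 0 -1;0 0 0 0 0 0 -1"

```text
t: 15.95
position: [0.6092, -0.3175, 0.248]
tcp_rot: [[-1.0, -0.001, 0.003], [-0.001, 1.0, -0.002], [-0.003, -0.002, -1.0]]
force: [0.1, 1.2, -0.7]
width: 0.094
gripper_force: 0.0
```

Run:
```python
from h import *
k=cam("wrist");s=k["s"];print(s["position"]);k5=np.load("k5.npy",allow_pickle=True).item()
q,H=tray(k,(.6085,-.3158),.07,.04);q5,H5=tray(k5,(.6085,-.3158),.07,.04); print(go(s,[*q,.108]))
print(tri([(k,H[0]),(k5,H5[0])]))
```

```text
[ 0.60922572 -0.31748381  0.24797256]
outline c [ 0.6086 -0.3157] R 0.0697 (px [320.5 179.3] ) hub (array([320.8, 191.2]), array([ 0.6086, -0.3157,  0.04  ]), np.float64(0.0151))
outline c [ 0.6084 -0.3158] R 0.0697 (px [300.6 195.5] ) hub (array([299. , 206.2]), array([ 0.6088, -0.316 ,  0.04  ]), np.float64(0.0152))
[0.003 0.007 0.467]
(array([ 0.60743126, -0.31567291,  0.04472574]), np.float64(3.8720098020516666e-05))
```

step_arm:
  series: "0.002 0.006 0.15 0 0 0 -1;0 0 0.16 0 0 0 -1;0 0 0.157 0 0 0 -0.5;0 0 0 0 0 0 0.2;0 0 0 0 0 0 1;0 0 0 0 0 0 1;0 0 0 0 0 0 1;0 0 0 0 0 0 1"

```text
t: 17.0
position: [0.6083, -0.3157, 0.1059]
tcp_rot: [[-1.0, -0.001, 0.0], [-0.001, 1.0, -0.0], [-0.0, -0.0, -1.0]]
force: [0.4, 1.0, -0.7]
width: 0.0375
gripper_force: 0.0
```

step_arm:
  series: "0 0 0 0 0 0 1;0 0 0 0 0 0 1;0 0 0 0 0 0 1;0 0 -0.08 0 0 0 1;0 0 -0.18 0 0 0 1;0 0 -0.2 0 0 0 1;0 0 -0.2 0 0 0 1;0 0 0 0 0 0 1"

```text
t: 18.0
position: [0.6106, -0.3174, 0.3112]
tcp_rot: [[-1.0, -0.001, 0.012], [-0.001, 1.0, -0.008], [-0.012, -0.008, -1.0]]
force: [1.2, -0.5, -1.2]
width: 0.0315
gripper_force: 45.0
```

```bash
cat >> h.py <<'E'
def held(k,h,hubh,tag=None):
    "offset of held hub centre from TCP (world xy), h = grasp height above underside"
    s=k["s"];X=s["position"]+s["tcp_rot"][:,2]*(.078+h-hubh);u=proj(k,X);d=np.linalg.norm(k["C"]-X);r=.016*k["f"]/d
    x0,y0=(u-1.7*r).astype(int);g=cv2.cvtColor(k["im"],cv2.COLOR_BGR2GRAY)[y0:y0+int(3.4*r),x0:x0+int(3.4*r)]
    c=cv2.HoughCircles(cv2.resize(g,None,fx=3,fy=3),cv2.HOUGH_GRADIENT,1,6,param1=60,param2=10,minRadius=int(1.5*r),maxRadius=int(2.1*r))
    for b in ([] if c is None else c[0][:4]):
        p=b[:2]/3+[x0,y0];print("bore offset",(plane(k,p,X[2])-X)[:2].round(4),"r",round(b[2]/3*d/k["f"],4))
E
python3 - <<'E'
from h import *
k=cam("wrist");s=k["s"];print(s["position"],s["width"]);held(k,.03,.04)
print(go(s,[.436,-.0185,s["position"][2]]))
E
```

```text
[ 0.61063695 -0.31739022  0.31115705] 0.03149996266704953
bore offset [ 0.0018 -0.0001] r 0.0099
bore offset [ 0.0012 -0.001 ] r 0.0091
bore offset [ 0.0007 -0.0001] r 0.0099
bore offset [0.0011 0.001 ] r 0.0089
[ 0.581  0.997 -0.015]
```

step_arm:
  series: "0.095 0.166 0 0 0 0 1;0.095 0.166 0 0 0 0 1;0.095 0.166 0 0 0 0 1;0.095 0.166 0 0 0 0 1;0.095 0.166 0 0 0 0 1;0.098 0.166 0 0 0 0 1;0 0 0 0 0 0 1;0 0 0 0 0 0 1"

```text
t: 19.05
position: [0.4354, -0.017, 0.3017]
tcp_rot: [[-1.0, -0.001, -0.003], [-0.001, 1.0, 0.0], [0.003, 0.0, -1.0]]
force: [0.2, 0.1, -1.2]
width: 0.0319
gripper_force: 45.0
```

step_arm:
  series: "0 0 0 0 0 0 1;0 0 0 0 0 0 1;0 0 0 0 0 0 1"

```text
t: 19.42
position: [0.4364, -0.0177, 0.3034]
tcp_rot: [[-1.0, 0.0, -0.0], [0.0, 1.0, 0.0], [0.0, 0.0, -1.0]]
force: [-0.3, -0.4, -2.2]
width: 0.0313
gripper_force: 45.0
```

Run:
```python
from h import *
k=cam("wrist");s=k["s"];print(s["position"],s["tcp_rot"].round(3));held(k,.03,.04)
print(go(s,[.436,-.0185,.21]))
```

```text
[ 0.43638604 -0.01765029  0.30339859] [[-1.  0. -0.]
 [ 0.  1.  0.]
 [ 0.  0. -1.]]
bore offset [ 0.0007 -0.0001] r 0.01
bore offset [ 0.002  -0.0002] r 0.0101
bore offset [ 0.0013 -0.0016] r 0.0086
bore offset [ 0.003  -0.0002] r 0.0108
[ 0.001 -0.003  0.311]
```

step_arm:
  series: "0.003 -0.003 0.09 0 0 0 1;0 0 0.1 0 0 0 1;0 0 0.06 0 0 0 1;0 0 0.06 0 0 0 1;0 0 0.05 0 0 0 1;0 0 0 0 0 0 1;0 0 0 0 0 0 1"

```text
t: 20.35
position: [0.4357, -0.0181, 0.1961]
tcp_rot: [[-1.0, -0.001, 0.001], [-0.001, 1.0, -0.0], [-0.001, -0.0, -1.0]]
force: [0.6, -0.9, -1.3]
width: 0.0317
gripper_force: 45.0
```

step_arm:
  series: "0 0 0.03 0 0 0 1;0 0 0.03 0 0 0 1;0 0 0.015 0 0 0 1;0 0 0 0 0 0 1;0 0 0.006 0 0 0 1;0 0 0 0 0 0 1;0 0 0 0 0 0 1"

```text
t: 21.22
position: [0.4353, -0.0179, 0.1714]
tcp_rot: [[-1.0, -0.001, 0.0], [-0.001, 1.0, -0.0], [-0.0, -0.0, -1.0]]
force: [-0.6, -0.3, -1.7]
width: 0.0318
gripper_force: 45.0
```

step_arm:
  series: "0 0 0.006 0 0 0 1;0 0 0 0 0 0 1;0 0 0 0 0 0 1"

```text
t: 21.6
position: [0.4354, -0.018, 0.1697]
tcp_rot: [[-1.0, -0.001, 0.001], [-0.001, 1.0, -0.0], [-0.001, -0.0, -1.0]]
force: [1.0, -0.1, -0.9]
width: 0.0314
gripper_force: 45.0
```

step_arm:
  series: "0 0 0.006 0 0 0 1;0 0 0 0 0 0 1;0 0 0 0 0 0 1"

```text
t: 21.98
position: [0.4358, -0.018, 0.1696]
tcp_rot: [[-1.0, -0.001, 0.001], [-0.001, 1.0, -0.0], [-0.001, -0.0, -1.0]]
force: [-4.9, 0.1, 13.2]
width: 0.0316
gripper_force: 45.0
```

step_arm:
  series: "0 0 0 0 0 0 -1;0 0 0 0 0 0 -1;0 0 0 0 0 0 -1;0 0 -0.1 0 0 0 -1;0 0 -0.2 0 0 0 -1;0 0 -0.2 0 0 0 -1;-0.077 0.16 0 0 0 0 -1;-0.077 0.16 0 0 0 0 -1"

```text
t: 22.98
position: [0.4824, 0.0787, 0.319]
tcp_rot: [[-1.0, 0.001, 0.003], [0.001, 1.0, -0.0], [-0.003, -0.0, -1.0]]
force: [0.5, 0.5, -0.5]
width: 0.0939
gripper_force: 0.0
```

step_arm:
  series: "-0.077 0.16 0 0 0 0 -1;-0.077 0.16 0 0 0 0 -1;-0.077 0.16 0 0 0 0 -1;-0.077 0.16 0 0 0 0 -1;-0.077 0.16 0 0 0 0 -1;0 0 0 0 0 0 -1;0 0 0 0 0 0 -1;0 0 0 0 0 0 -1"

```text
t: 23.98
position: [0.5964, 0.317, 0.3178]
tcp_rot: [[-1.0, 0.0, -0.0], [0.0, 1.0, -0.0], [0.0, -0.0, -1.0]]
force: [-0.0, -0.0, -0.3]
width: 0.094
gripper_force: 0.0
```

Run:
```python
from h import *
k=cam("wrist");s=k["s"];print(s["position"])
q,H=tray(k,(.617,.33),.057,.034); print(go(s,[*q,.106]));np.save("k6.npy",k,allow_pickle=True)
r=cam("side");cv2.imwrite("pics/side2.png",cv2.resize(r["im"][130:330,200:440],None,fx=3,fy=3,interpolation=cv2.INTER_CUBIC))
```

```text
[0.5963568  0.31695458 0.31779399]
outline c [0.6201 0.3315] R 0.0568 (px [331.1 190.6] ) hub (array([332.2, 198.5]), array([0.6207, 0.3318, 0.034 ]), np.float64(0.0154))
[-0.079  0.049  0.706]
```

View pics/side2.png

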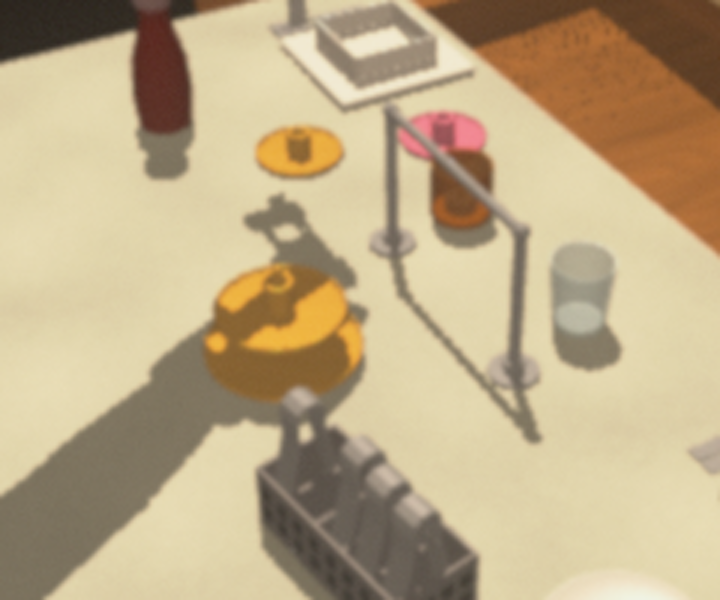

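The side crop shows the large and medium trays level on the post at crop (283,335). The brass small tray is at (300,150), the pink one at (443,135), and the bar runs from (392,112) to (522,232). Four tongs stand in the basket, with tops at (298,398), (365,450), (390,478) and (418,508).

step_arm:
  series: "-0.04 0.025 0.11 0 0 0 -0.25;-0.04 0.024 0.11 0 0 0 -0.25;0 0 0 0 0 0 -0.25;0 0 0 0 0 0 -0.25;0 0 0 0 0 0 -0.25"

```text
t: 24.7
position: [0.6212, 0.3329, 0.2544]
tcp_rot: [[-1.0, -0.001, 0.004], [-0.001, 1.0, 0.001], [-0.004, 0.001, -1.0]]
force: [-0.7, -0.0, 0.6]
width: 0.0589
gripper_force: 0.0
```

Run:
```python
from h import *
k=cam("wrist");s=k["s"];print(s["position"]);k6=np.load("k6.npy",allow_pickle=True).item()
q,H=tray(k,(.62,.3316),.057,.034);_,H6=tray(k6,(.62,.3316),.057,.034);print(go(s,[*q,.105]),s["width"])
print(tri([(k,H[0]),(k6,H6[0])]))
```

```text
[0.62122133 0.33293597 0.25436425]
outline c [0.6201 0.3316] R 0.0567 (px [316.3 178.6] ) hub (array([316.5, 187. ]), array([0.62  , 0.3319, 0.034 ]), np.float64(0.0151))
outline c [0.6201 0.3315] R 0.0568 (px [331.1 190.6] ) hub (array([332.2, 198.5]), array([0.6207, 0.3318, 0.034 ]), np.float64(0.0154))
[ 0.005 -0.005  0.498] 0.05887629527050633
(array([0.61911203, 0.33169499, 0.03907192]), np.float64(0.0003395690563962771))
```

step_arm:
  series: "0.004 -0.004 0.16 0 0 0 -0.25;0 0 0.17 0 0 0 -0.25;0 0 0.168 0 0 0 -0.25;0 0 0 0 0 0 -0.25;0 0 0 0 0 0 1;0 0 0 0 0 0 1;0 0 0 0 0 0 1;0 0 0 0 0 0 1"

```text
t: 25.75
position: [0.6195, 0.3318, 0.1027]
tcp_rot: [[-1.0, -0.001, 0.0], [-0.001, 1.0, 0.0], [-0.0, 0.0, -1.0]]
force: [0.6, -0.1, 2.4]
width: 0.0307
gripper_force: 45.0
```

step_arm:
  series: "0 0 0 0 0 0 1;0 0 0 0 0 0 1;0 0 -0.08 0 0 0 1;0 0 -0.18 0 0 0 1;0 0 -0.2 0 0 0 1;0 0 -0.2 0 0 0 1;0 0 -0.06 0 0 0 1;0 0 0 0 0 0 1"

```text
t: 26.75
position: [0.6196, 0.3317, 0.3183]
tcp_rot: [[-1.0, -0.001, 0.001], [-0.001, 1.0, 0.0], [-0.001, 0.0, -1.0]]
force: [-0.3, -0.3, -2.0]
width: 0.0305
gripper_force: 45.0
```

step_arm:
  series: "0.088 -0.167 0 0 0 0 1;0.088 -0.167 0 0 0 0 1;0.088 -0.167 0 0 0 0 1;0.088 -0.167 0 0 0 0 1;0.088 -0.167 0 0 0 0 1;0.088 -0.167 0 0 0 0 1;0.088 -0.167 0 0 0 0 1;0 0 0 0 0 0 1"

```text
t: 27.75
position: [0.4318, -0.0213, 0.3142]
tcp_rot: [[-1.0, 0.005, -0.008], [0.005, 1.0, 0.001], [0.008, 0.001, -1.0]]
force: [-0.3, 0.8, -2.8]
width: 0.0306
gripper_force: 45.0
```

step_arm:
  series: "0 0 0 0 0 0 1;0 0 0 0 0 0 1;0 0 0 0 0 0 1;0 0 0 0 0 0 1"

```text
t: 28.25
position: [0.4351, -0.0184, 0.3181]
tcp_rot: [[-1.0, -0.002, -0.0], [-0.002, 1.0, 0.0], [0.0, 0.0, -1.0]]
force: [0.2, 0.3, -1.8]
width: 0.0306
gripper_force: 45.0
```

Run:
```python
from h import *
k=cam("wrist");s=k["s"];print(s["position"],s["tcp_rot"].round(3));held(k,.026,.034)
print(go(s,[.436,-.0185,.21]))
```

```text
[ 0.43512239 -0.0183979   0.31811658] [[-1.    -0.002 -0.   ]
 [-0.002  1.     0.   ]
 [ 0.     0.    -1.   ]]
bore offset [ 0.0009 -0.0002] r 0.0098
bore offset [ 0.0021 -0.0002] r 0.01
bore offset [0.0014 0.0007] r 0.009
bore offset [ 0.0014 -0.0014] r 0.0087
[-0.003 -0.     0.36 ]
```

step_arm:
  series: "0 0 0.1 0 0 0 1;0 0 0.1 0 0 0 1;0 0 0.07 0 0 0 1;0 0 0 0 0 0 1;0 0 0.035 0 0 0 1;0 0 0.035 0 0 0 1;0 0 0 0 0 0 1;0 0 0 0 0 0 1"

```text
t: 29.3
position: [0.4351, -0.0192, 0.2165]
tcp_rot: [[-1.0, -0.001, 0.0], [-0.001, 1.0, -0.0], [-0.0, -0.0, -1.0]]
force: [0.8, 0.1, -1.7]
width: 0.0308
gripper_force: 45.0
```

step_arm:
  series: "0 0 0.01 0 0 0 1;0 0 0.01 0 0 0 1;0 0 0 0 0 0 1;0 0 0 0 0 0 1"

```text
t: 29.8
position: [0.4349, -0.0191, 0.2102]
tcp_rot: [[-1.0, -0.001, 0.0], [-0.001, 1.0, 0.0], [-0.0, 0.0, -1.0]]
force: [-0.5, 0.0, -1.5]
width: 0.0304
gripper_force: 45.0
```

step_arm:
  series: "0 0 0.006 0 0 0 1;0 0 0 0 0 0 1;0 0 0 0 0 0 1"

```text
t: 30.18
position: [0.4349, -0.0191, 0.2085]
tcp_rot: [[-1.0, -0.001, -0.0], [-0.001, 1.0, -0.0], [0.0, -0.0, -1.0]]
force: [0.3, -0.0, -1.7]
width: 0.0308
gripper_force: 45.0
```

step_arm:
  series: "0 0 0.005 0 0 0 1;0 0 0 0 0 0 1;0 0 0 0 0 0 1"

```text
t: 30.55
position: [0.4348, -0.0191, 0.2069]
tcp_rot: [[-1.0, -0.001, -0.0], [-0.001, 1.0, 0.0], [0.0, 0.0, -1.0]]
force: [0.4, -0.7, -0.1]
width: 0.0306
gripper_force: 45.0
```

step_arm:
  series: "0 0 0.004 0 0 0 1;0 0 0 0 0 0 1;0 0 0 0 0 0 -0.25;0 0 0 0 0 0 -0.25;0 0 0 0 0 0 -0.25;0 0 0 0 0 0 -0.25;0 0 -0.1 0 0 0 -0.25;0 0 -0.15 0 0 0 -0.25"

```text
t: 31.55
position: [0.4337, -0.0189, 0.28]
tcp_rot: [[-1.0, -0.001, -0.004], [-0.001, 1.0, 0.001], [0.004, 0.001, -1.0]]
force: [0.1, 0.3, -0.5]
width: 0.0588
gripper_force: 0.0
```

step_arm:
  series: "0 0 -0.15 0 0 0 -0.25;0.05 -0.16 0 0 0 0 -1;0.05 -0.16 0 0 0 0 -1;0.05 -0.16 0 0 0 0 -1;0.05 -0.16 0 0 0 0 -1;0 -0.16 0 0 0 0 -1;0 0 0 0 0 0 -1;0 0 0 0 0 0 -1"

```text
t: 32.55
position: [0.3749, -0.2586, 0.3254]
tcp_rot: [[-1.0, -0.0, -0.001], [-0.0, 1.0, 0.001], [0.001, 0.001, -1.0]]
force: [0.5, 0.4, -0.2]
width: 0.0943
gripper_force: 0.0
```

Run:
```python
from h import *
k=cam("wrist");s=k["s"];print(s["position"],s["joints"].round(3))
np.save("k7.npy",k,allow_pickle=True);cv2.imwrite("pics/w7.png",k["im"])
for n in("top","side"):
    r=cam(n);np.save(n+"7.npy",r,allow_pickle=True)
```

```text
[ 0.37490549 -0.25861313  0.32535886] [-7.950e-01 -7.200e-02  1.791e+00  1.000e-03  1.425e+00 -2.366e+00]
```

View pics/w7.png

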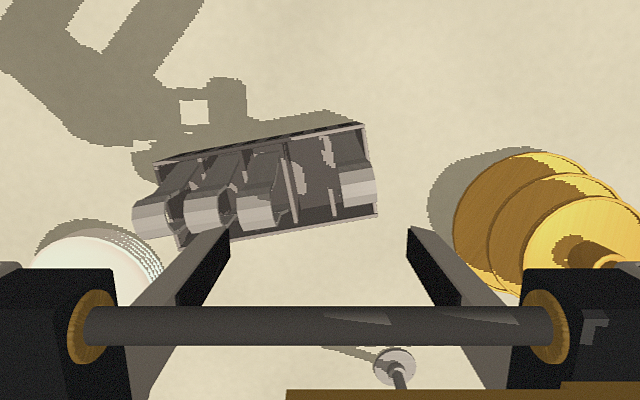

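The wrist view shows the basket with its rim corner near (365,122). Bends are at about (355,187), (260,212), (207,210) and (155,217), with an empty compartment at about (310,185).

Run:
```python
from h import *
k=np.load("k7.npy",allow_pickle=True).item()
for p in((155,160),(365,122),(377,214)): print("rim",plane(k,p,.07).round(4))
for p in((355,187),(260,212),(207,210),(155,217)): print("bend",plane(k,p,.145).round(4))
hs=cv2.cvtColor(k["im"],cv2.COLOR_BGR2HSV)
m=((hs[...,1]<40)&(hs[...,2]>120)).astype(np.uint8)*255; m[:120]=0;m[235:]=0;m[:,:125]=0;m[:,385:]=0
n,l,st,ce=cv2.connectedComponentsWithStats(m)
for i in range(1,n):
    if st[i,4]>80: print(st[i],ce[i].round(1),plane(k,ce[i],.145).round(4))
```

```text
rim [ 0.354  -0.4126  0.07  ]
rim [ 0.3191 -0.2148  0.07  ]
rim [ 0.4077 -0.2003  0.07  ]
bend [ 0.364  -0.2307  0.145 ]
bend [ 0.3834 -0.3028  0.145 ]
bend [ 0.3817 -0.3431  0.145 ]
bend [ 0.3872 -0.3833  0.145 ]
[291 124  74  44 468] [327.6 141.5] [ 0.33   -0.2514  0.145 ]
[362 129   8  33  88] [365.2 144. ] [ 0.3319 -0.224   0.145 ]
[280 158  18  65 222] [288.4 187.6] [ 0.3644 -0.2807  0.145 ]
[291 161  16  34 255] [298.9 177.6] [ 0.3568 -0.2727  0.145 ]
[ 338  168   40   45 1235] [358.3 187.3] [ 0.3642 -0.2281  0.145 ]
[328 189   8  27  91] [331.8 200.7] [ 0.3746 -0.248   0.145 ]
[ 225  195   53   36 1117] [253.7 213.3] [ 0.3844 -0.3076  0.145 ]
[ 183  196   40   38 1130] [201.4 213.9] [ 0.3849 -0.3476  0.145 ]
[ 131  201   48   34 1071] [150.6 219.7] [ 0.3894 -0.3869  0.145 ]
[262 214 116  21 278] [321.7 224.4] [ 0.3934 -0.2556  0.145 ]
```

step_arm:
  series: "0 0 0 0 0 0.083 -1;0 0 0 0 0 0.083 -1;0 0 0 0 0 0.083 -1;0 0 0 0 0 0.083 -1;0 0 0 0 0 0.083 -1;0 0 0 0 0 0.083 -1;0 0 0 0 0 0.083 -1;0 0 0 0 0 0.083 -1"

```text
t: 33.7
position: [0.3754, -0.2579, 0.3259]
tcp_rot: [[-0.176, 0.984, 0.0], [0.984, 0.176, -0.0], [-0.0, 0.0, -1.0]]
force: [-0.5, -0.5, 0.2]
width: 0.094
gripper_force: 0.0
```

step_arm:
  series: "0 0.08 0 0 0 0 -1;0 0.08 0 0 0 0 -1;0 0 0 0 0 0 -1;0 0 0 0 0 0 -1"

```text
t: 34.2
position: [0.422, -0.2498, 0.3256]
tcp_rot: [[-0.181, 0.983, -0.001], [0.983, 0.181, 0.0], [0.0, -0.001, -1.0]]
force: [0.3, 0.1, -0.7]
width: 0.0941
gripper_force: 0.0
```

Run:
```python
from h import *
k=cam("wrist");s=k["s"];print(s["position"],s["tcp_rot"].round(3).tolist())
np.save("k8.npy",k,allow_pickle=True);cv2.imwrite("pics/w8.png",k["im"])
```

```text
[ 0.42195168 -0.24981592  0.32564783] [[-0.181, 0.983, -0.001], [0.983, 0.181, 0.0], [0.0, -0.001, -1.0]]
```

View pics/w8.png

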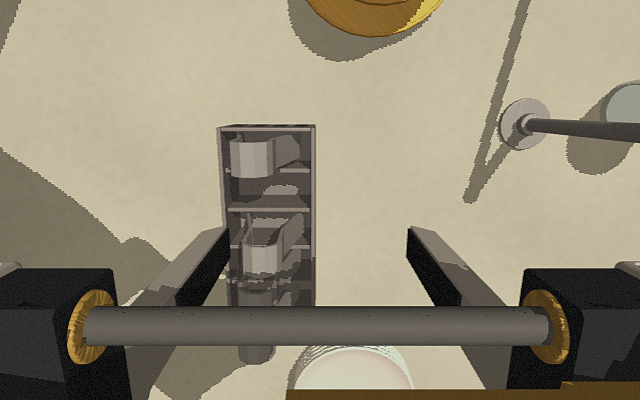

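This view is aligned with the basket. The nearest bend is at (253,158), the next at (264,250), and the compartment between them is empty. I'll check the heights by triangulation.

```bash
cat >> h.py <<'E'
def bends(k,box):
    hs=cv2.cvtColor(k["im"],cv2.COLOR_BGR2HSV);m=((hs[...,1]<45)&(hs[...,2]>115)).astype(np.uint8)*255
    x0,y0,x1,y1=box;w=np.zeros_like(m);w[y0:y1,x0:x1]=m[y0:y1,x0:x1]
    w=cv2.morphologyEx(w,cv2.MORPH_OPEN,np.ones((7,7)));n,l,st,ce=cv2.connectedComponentsWithStats(w)
    for i in range(1,n):
        if st[i,4]>200:
            c=np.array([st[i,0]+st[i,2]/2-.5,st[i,1]+st[i,3]/2-.5]);print("bend box",st[i],"c",c,plane(k,c,.145).round(4),"size mm",(st[i,2:4]*np.linalg.norm(plane(k,c,.145)-k["C"])/k["f"]*1e3).round(1))
E
python3 - <<'E'
from h import *
k7=np.load("k7.npy",allow_pickle=True).item();k8=np.load("k8.npy",allow_pickle=True).item()
bends(k7,(125,160,390,236));bends(k8,(222,128,320,280))
print(tri([(k7,(357.5,187.5)),(k8,(253,158.5))]),tri([(k7,(251,212.5)),(k8,(264,255))]))
for p in((218,126),(316,126),(231,300),(316,300)): print(plane(k8,p,.07).round(4))
# bar ends
T=np.load("top7.npy",allow_pickle=True).item();S=np.load("side7.npy",allow_pickle=True).item()
for a,b in(((288.3,191.7),(330.5,167.5)),((359.7,185),(374,207))): print("bar",tri([(T,a),(S,b)]),plane(T,a,.19),plane(S,b,.19))
E
```

```text
bend box [293 165  14  29 277] c [299.5 179. ] [ 0.3578 -0.2722  0.145 ] size mm [10.5 21.7]
bend box [ 339  168   51   43 1427] c [364. 189.] [ 0.3655 -0.2239  0.145 ] size mm [38.7 32.6]
bend box [ 183  196   38   37 1131] c [201.5 214. ] [ 0.3849 -0.3475  0.145 ] size mm [30.6 29.8]
bend box [ 236  196   39   35 1103] c [255. 213.] [ 0.3842 -0.3066  0.145 ] size mm [30.3 27.2]
bend box [ 125  202   45   34 1242] c [147.  218.5] [ 0.3884 -0.3896  0.145 ] size mm [38.3 28.9]
bend box [ 230  142   39   36 1312] c [249.  159.5] [ 0.3668 -0.2271  0.145 ] size mm [29.4 27.2]
bend box [243 246  35  27 902] c [260. 259.] [ 0.386  -0.3039  0.145 ] size mm [28.4 21.9]
(array([ 0.36743307, -0.22762916,  0.13225475]), np.float64(0.0003953754961514157)) (array([ 0.38821053, -0.3114466 ,  0.12466572]), np.float64(0.0025243516405427987))
[ 0.3221 -0.2143  0.07  ]
[ 0.4114 -0.198   0.07  ]
[ 0.3558 -0.39    0.07  ]
[ 0.4433 -0.3741  0.07  ]
bar (array([0.63384581, 0.10132693, 0.17988358]), np.float64(0.0008810492100109781)) [0.63041988 0.10094801 0.19      ] [0.62708389 0.0868596  0.19      ]
bar (array([ 0.63677   , -0.1583746 ,  0.18298436]), np.float64(0.0022431538377860652)) [ 0.63282449 -0.15664251  0.19      ] [ 0.63382883 -0.16638146  0.19      ]
```

Basket yaw is about 10.3°, the bend centres are measured, and the bar ends are at (0.634, 0.101) and (0.637, -0.158). That is 260 mm apart at about 0.18–0.19 high, which fits. Now I'll grasp the first tongs.

step_arm:
  series: "0.054 -0.084 0 0 0 0 -1;0.053 -0.084 0 0 0 0 -1;0 0 0.1 0 0 0 -1;0 0 0.15 0 0 0 -1;0 0 0.12 0 0 0 -1;0 0 0.045 0 0 0 -1;0 0 0 0 0 0 -1"

```text
t: 35.12
position: [0.3665, -0.2279, 0.201]
tcp_rot: [[-0.18, 0.984, -0.001], [0.984, 0.18, 0.001], [0.001, -0.001, -1.0]]
force: [-0.9, -0.9, 0.5]
width: 0.0936
gripper_force: 0.0
```

step_arm:
  series: "0 0 0 0 0 0 0;0 0 0 0 0 0 0.1;0 0 0 0 0 0 0.2;0 0 0 0 0 0 1;0 0 0 0 0 0 1;0 0 0 0 0 0 1;0 0 0 0 0 0 1;0 0 0 0 0 0 1"
  grip_force: 20

```text
t: 36.12
position: [0.3668, -0.2279, 0.2011]
tcp_rot: [[-0.18, 0.984, -0.0], [0.984, 0.18, 0.0], [0.0, -0.0, -1.0]]
force: [0.7, -0.1, -0.8]
width: 0.0323
gripper_force: 20.0
```

step_arm:
  series: "0 0 -0.1 0 0 0 1;0 0 -0.16 0 0 0 1;0 0 -0.16 0 0 0 1;0 0 -0.16 0 0 0 1;0 0 -0.16 0 0 0 1;0 0 0 0 0 0.081 1;0.044 0.09 0 0 0 0 1;0.088 0.179 0 0 0 0 1"

```text
t: 37.12
position: [0.4472, -0.188, 0.4236]
tcp_rot: [[-0.007, 1.0, 0.001], [1.0, 0.007, -0.001], [-0.001, 0.001, -1.0]]
force: [0.5, -0.5, -0.5]
width: 0.0326
gripper_force: 20.0
```

step_arm:
  series: "0.088 0.179 0 0 0 0 1;0.088 0.179 0 0 0 0 1;0.088 0.179 0 0 0 0 1;0.044 0.09 0 0 0 0 1;0 0 0 0 0 0 1;0 0 0 0 0 0 1;0 0 0 0 0 0 1;0 0 0 0 0 0 1"

```text
t: 38.12
position: [0.6335, -0.0937, 0.4238]
tcp_rot: [[-0.01, 1.0, 0.001], [1.0, 0.01, -0.0], [-0.0, 0.001, -1.0]]
force: [-0.4, 0.0, -1.2]
width: 0.0325
gripper_force: 20.0
```

Run:
```python
from h import *
k=cam("wrist");s=k["s"];print(s["position"],s["tcp_rot"].round(4).tolist(),s["joints"].round(2))
np.save("k9.npy",k,allow_pickle=True);cv2.imwrite("pics/w9.png",k["im"])
print(proj(k,[.634,.095,.19]),proj(k,[.636,-.03,.19]))
```

```text
[ 0.63351586 -0.0936938   0.42384033] [[-0.01, 0.9999, 0.0006], [0.9999, 0.01, -0.0003], [-0.0003, 0.0006, -1.0]] [-0.28  0.29  1.2  -0.    1.66 -0.29]
[319.2038323  -50.62654756] [320.21286697 114.54392641]
```

View pics/w9.png

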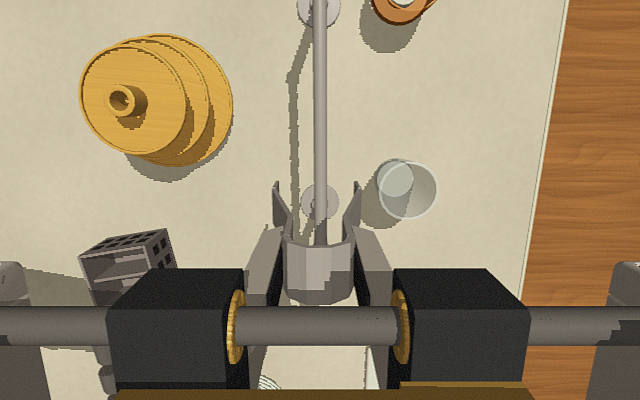

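The held tongs, with their bend at (319,275), straddle the bar line. The bar runs vertically along column 320. The three trays sit stacked at (150,100).

```bash
cat >> h.py <<'E'
def bar(k,rows):
    g=cv2.cvtColor(k["im"],cv2.COLOR_BGR2HSV);P=[]
    for r in rows:
        u=proj(k,[.636,0,.19])[0];x0=int(u)-25;sat=g[r,x0:x0+50,1];v=g[r,x0:x0+50,2].astype(int)
        m=np.flatnonzero(sat<28)
        if len(m)<4: continue
        P.append((r,x0+m.min(),x0+m.max(),*plane(k,(x0+(m.min()+m.max())/2,r),.19)[:2]))
    return np.array(P)
E
python3 - <<'E'
from h import *
k=np.load("k9.npy",allow_pickle=True).item()
b=bar(k,range(40,180,20));print(b.round(4));p=np.polyfit(b[:,4],b[:,3],1);print("x=%.4f at slot, slope %.4f"%(np.polyval(p,-.0955),p[0]))
print(k["im"][100,305:336].tolist())
E
```

```text
[]Traceback (most recent call last):
  File "<stdin>", line 3, in <module>
IndexError: too many indices for array: array is 1-dimensional, but 2 were indexed
```

```bash
sed -i 's/sat<28/(sat<40)\&(v<165)/' h.py
python3 - <<'E'
from h import *
k=np.load("k9.npy",allow_pickle=True).item()
h=cv2.cvtColor(k["im"],cv2.COLOR_BGR2HSV)[100,308:334];print(h[:,1:].tolist())
b=bar(k,range(40,180,20))
if len(b):print(b.round(4));p=np.polyfit(b[:,4],b[:,3],1);print("x=%.4f at slot, slope %.4f"%(np.polyval(p,-.0955),p[0]))
E
```

```text
[[45, 211], [46, 207], [43, 208], [45, 208], [45, 215], [46, 154], [30, 110], [35, 138], [33, 149], [37, 158], [30, 160], [29, 173], [31, 174], [34, 175], [35, 169], [32, 167], [35, 160], [31, 148], [37, 137], [47, 200], [43, 212], [45, 211], [45, 210], [46, 209], [44, 209], [46, 209]]
[[ 4.000e+01  3.140e+02  3.260e+02  6.352e-01  2.960e-02]
 [ 6.000e+01  3.140e+02  3.260e+02  6.354e-01  1.420e-02]
 [ 8.000e+01  3.140e+02  3.260e+02  6.355e-01 -1.700e-03]
 [ 1.000e+02  3.140e+02  3.260e+02  6.357e-01 -1.790e-02]
 [ 1.200e+02  3.140e+02  3.260e+02  6.359e-01 -3.460e-02]
 [ 1.400e+02  3.140e+02  3.260e+02  6.360e-01 -5.170e-02]
 [ 1.600e+02  3.150e+02  3.250e+02  6.362e-01 -6.930e-02]]
x=0.6364 at slot, slope -0.0096
```

step_arm:
  series: "0 0.01 0 0 0 0 1;0 0 0.12 0 0 0 1;0 0 0.14 0 0 0 1;0 0 0.14 0 0 0 1;0 0 0.1 0 0 0 1;0 0 0.05 0 0 0 1;0 0 0 0 0 0 1;0 0 0 0 0 0 1"

```text
t: 39.17
position: [0.6382, -0.0932, 0.2602]
tcp_rot: [[-0.011, 1.0, 0.003], [1.0, 0.011, -0.001], [-0.001, 0.003, -1.0]]
force: [0.4, -0.4, -0.8]
width: 0.0326
gripper_force: 20.0
```

step_arm:
  series: "0 0 0.01 0 0 0 1;0 0 0 0 0 0 1;0 0 0 0 0 0 1"

```text
t: 39.55
position: [0.6374, -0.093, 0.2557]
tcp_rot: [[-0.011, 1.0, 0.001], [1.0, 0.011, -0.0], [-0.0, 0.001, -1.0]]
force: [0.4, -0.2, -1.1]
width: 0.0322
gripper_force: 20.0
```

step_arm:
  series: "0 0 0.012 0 0 0 1;0 0 0 0 0 0 1;0 0 0.005 0 0 0 1;0 0 0 0 0 0 1;0 0 0 0 0 0 1"

```text
t: 40.17
position: [0.6372, -0.093, 0.2501]
tcp_rot: [[-0.011, 1.0, -0.0], [1.0, 0.011, -0.0], [-0.0, -0.0, -1.0]]
force: [0.0, -0.1, -1.0]
width: 0.0322
gripper_force: 20.0
```

step_arm:
  series: "0 0 0.006 0 0 0 1;0 0 0 0 0 0 1;0 0 0 0 0 0 1"

```text
t: 40.55
position: [0.6374, -0.093, 0.2487]
tcp_rot: [[-0.011, 1.0, 0.001], [1.0, 0.011, -0.0], [-0.0, 0.001, -1.0]]
force: [-0.6, -0.2, 0.9]
width: 0.0322
gripper_force: 20.0
```

step_arm:
  series: "0 0 0.004 0 0 0 1;0 0 0 0 0 0 1;0 0 0 0 0 0 1"

```text
t: 40.92
position: [0.6374, -0.093, 0.2486]
tcp_rot: [[-0.011, 1.0, 0.001], [1.0, 0.011, -0.0], [-0.0, 0.001, -1.0]]
force: [-3.1, 0.3, 5.3]
width: 0.0323
gripper_force: 20.0
```

step_arm:
  series: "0 0 0 0 0 0 -0.2;0 0 0 0 0 0 -1;0 0 0 0 0 0 -1;0 0 0 0 0 0 -1;0 0 -0.1 0 0 0 -1;0 0 -0.17 0 0 0 -1;-0.117 -0.141 0 0 0 0 -1;-0.117 -0.141 0 0 0 0 -1"

```text
t: 41.92
position: [0.5531, -0.1647, 0.3292]
tcp_rot: [[-0.013, 1.0, 0.002], [1.0, 0.013, -0.001], [-0.001, 0.002, -1.0]]
force: [0.2, -0.2, -1.1]
width: 0.0939
gripper_force: 0.0
```

step_arm:
  series: "-0.117 -0.141 0 0 0 0 -1;-0.117 -0.141 0 0 0 0 -1;-0.117 -0.141 0 0 0 0 -1;-0.117 -0.141 0 0 0 0 -1;0 0 0 0 0 -0.081 -1;0 0 0 0 0 0 -1;0 0 0 0 0 0 -1;0 0 0 0 0 0 -1"

```text
t: 42.92
position: [0.3863, -0.3059, 0.3281]
tcp_rot: [[-0.18, 0.984, -0.0], [0.984, 0.18, 0.0], [0.0, -0.0, -1.0]]
force: [-0.7, 0.5, 0.2]
width: 0.0939
gripper_force: 0.0
```

Run:
```python
from h import *
k=cam("wrist");s=k["s"];print(s["position"],s["tcp_rot"].round(3).tolist())
np.save("k10.npy",k,allow_pickle=True);cv2.imwrite("pics/w10.png",k["im"])
r=cam("side");cv2.imwrite("pics/side3.png",cv2.resize(r["im"][130:330,200:440],None,fx=3,fy=3,interpolation=cv2.INTER_CUBIC))
bends(k,(200,60,440,300))
for p in([.384,-.307,.145],[.385,-.3475,.145]):print(proj(k,p).round(0))
cv2.imwrite("pics/m2.png",np.vstack([cv2.resize(k["im"][:300],(512,240)),cv2.resize(r["im"][130:330,200:440],(432,360))[:, :].copy() if 0 else cv2.copyMakeBorder(cv2.resize(r["im"][130:330,200:440],(432,360)),0,0,0,80,cv2.BORDER_CONSTANT)]))
```

```text
[ 0.38629724 -0.30591305  0.32807195] [[-0.18, 0.984, -0.0], [0.984, 0.18, 0.0], [0.0, -0.0, -1.0]]
bend box [ 298  183   38   37 1274] c [316.5 201. ] [ 0.386 -0.306  0.145] size mm [29.1 28.3]
bend box [ 292  234   37   33 1083] c [310. 250.] [ 0.3881 -0.3464  0.145 ] size mm [29.7 26.5]
[314. 202.]
[306. 251.]
```

View pics/m2.png

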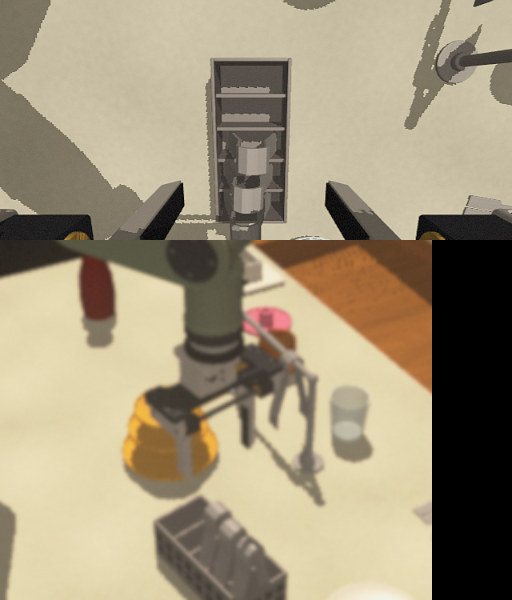

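Tongs 1 hangs astride the bar, and the basket now shows three pairs, with bends at wrist (316,201), (310,250) and one below. On to the next pair.

step_arm:
  series: "0 0 0.12 0 0 0 -1;0 0 0.15 0 0 0 -1;0 0 0.12 0 0 0 -1;0 0 0.033 0 0 0 -1;0 0 0 0 0 0 -0.2;0 0 0 0 0 0 0.2;0 0 0 0 0 0 1;0 0 0 0 0 0 1"

```text
t: 44.02
position: [0.3862, -0.3068, 0.2023]
tcp_rot: [[-0.18, 0.984, 0.001], [0.984, 0.18, -0.001], [-0.002, 0.001, -1.0]]
force: [-0.4, 0.3, -0.2]
width: 0.0575
gripper_force: 0.0
```

step_arm:
  series: "0 0 0 0 0 0 1;0 0 0 0 0 0 1;0 0 0 0 0 0 1;0 0 0 0 0 0 1"

```text
t: 44.52
position: [0.3856, -0.3064, 0.2012]
tcp_rot: [[-0.18, 0.984, -0.0], [0.984, 0.18, 0.0], [0.0, -0.0, -1.0]]
force: [-0.9, 0.9, 0.1]
width: 0.0325
gripper_force: 19.9
```

step_arm:
  series: "0 0 -0.1 0 0 0 1;0 0 -0.16 0 0 0 1;0 0 -0.16 0 0 0 1;0 0 -0.16 0 0 0 1;0 0 -0.16 0 0 0 1;0 0 0 0 0 0.081 1;0.07 0.07 0 0 0 0 1;0.142 0.141 0 0 0 0 1"

```text
t: 45.52
position: [0.4483, -0.2426, 0.4229]
tcp_rot: [[-0.007, 1.0, -0.0], [1.0, 0.007, -0.0], [-0.0, -0.0, -1.0]]
force: [0.7, -0.7, -1.3]
width: 0.0326
gripper_force: 19.9
```

step_arm:
  series: "0.142 0.141 0 0 0 0 1;0.142 0.141 0 0 0 0 1;0.142 0.141 0 0 0 0 1;0.142 0.141 0 0 0 0 1;0.071 0.07 0 0 0 0 1;0 0 0 0 0 0 1;0 0 0 0 0 0 1;0 0 0 0 0 0 1"

```text
t: 46.52
position: [0.6358, -0.0494, 0.4233]
tcp_rot: [[-0.01, 1.0, -0.0], [1.0, 0.01, -0.0], [-0.0, -0.0, -1.0]]
force: [0.6, -0.3, -0.7]
width: 0.0323
gripper_force: 19.9
```

Run:
```python
from h import *
k=cam("wrist");s=k["s"];print(s["position"],s["tcp_rot"].round(4).tolist())
b=bar(k,range(20,160,20))
if len(b):print(b[:,:3].tolist());p=np.polyfit(b[:,4],b[:,3],1);print("x=%.4f at slot, slope %.4f"%(np.polyval(p,-.048),p[0]))
print(go(s,[.637,-.048,.256]))
```

```text
[ 0.63576651 -0.04937844  0.42332556] [[-0.0096, 1.0, -0.0003], [1.0, 0.0096, -0.0002], [-0.0002, -0.0003, -1.0]]
[[20.0, 310.0, 322.0], [40.0, 296.0, 337.0], [60.0, 305.0, 328.0], [80.0, 310.0, 322.0], [100.0, 311.0, 321.0], [120.0, 311.0, 322.0], [140.0, 312.0, 323.0]]
x=0.6360 at slot, slope -0.0145
[0.005 0.004 0.558]
```

step_arm:
  series: "0.002 0.002 0.12 0 0 0 1;0 0 0.15 0 0 0 1;0 0 0.15 0 0 0 1;0 0 0.1 0 0 0 1;0 0 0.03 0 0 0 1;0 0 0.02 0 0 0 1;0 0 0 0 0 0 1;0 0 0 0 0 0 1"

```text
t: 47.58
position: [0.6378, -0.0479, 0.254]
tcp_rot: [[-0.011, 1.0, 0.003], [1.0, 0.011, -0.001], [-0.001, 0.003, -1.0]]
force: [-0.7, 0.3, -2.1]
width: 0.0323
gripper_force: 19.9
```

step_arm:
  series: "0 0 0.006 0 0 0 1;0 0 0.005 0 0 0 1;0 0 0 0 0 0 1;0 0 0 0 0 0 1"

```text
t: 48.08
position: [0.637, -0.0476, 0.249]
tcp_rot: [[-0.011, 1.0, 0.0], [1.0, 0.011, 0.0], [0.0, 0.0, -1.0]]
force: [-0.3, 0.3, -1.2]
width: 0.0323
gripper_force: 19.9
```

step_arm:
  series: "0 0 0.006 0 0 0 1;0 0 0 0 0 0 1;0 0 0.003 0 0 0 1;0 0 0 0 0 0 1;0 0 0 0 0 0 1"

```text
t: 48.7
position: [0.6371, -0.0476, 0.2488]
tcp_rot: [[-0.011, 1.0, 0.001], [1.0, 0.011, -0.0], [-0.0, 0.001, -1.0]]
force: [-4.8, 1.6, 8.7]
width: 0.0322
gripper_force: 20.0
```

step_arm:
  series: "0 0 0 0 0 0 -0.2;0 0 0 0 0 0 -1;0 0 0 0 0 0 -1;0 0 0 0 0 0 -1;0 0 -0.1 0 0 0 -1;0 0 -0.17 0 0 0 -1;-0.141 -0.12 0 0 0 0 -1;-0.141 -0.12 0 0 0 0 -1"

```text
t: 49.7
position: [0.5657, -0.1337, 0.3283]
tcp_rot: [[-0.013, 1.0, 0.002], [1.0, 0.013, -0.001], [-0.001, 0.002, -1.0]]
force: [0.2, 0.5, 0.8]
width: 0.0937
gripper_force: 0.0
```

step_arm:
  series: "-0.141 -0.12 0 0 0 0 -1;-0.141 -0.12 0 0 0 0 -1;-0.141 -0.12 0 0 0 0 -1;-0.141 -0.12 0 0 0 0 -1;-0.141 -0.12 0 0 0 0 -1;0 0 0 0 0 -0.081 -1;0 0 0 0 0 0 -1;0 0 0 0 0 0 -1"

```text
t: 50.7
position: [0.3887, -0.3462, 0.3272]
tcp_rot: [[-0.178, 0.984, 0.0], [0.984, 0.178, 0.0], [0.0, 0.0, -1.0]]
force: [1.0, -0.6, -0.2]
width: 0.0941
gripper_force: 0.0
```

Run:
```python
from h import *
k=cam("wrist");s=k["s"];print(s["position"],s["tcp_rot"].round(3).tolist())
bends(k,(200,60,440,300))
print(go(s,[.388,-.3464,.201]))
```

```text
[ 0.38866076 -0.34619041  0.32718686] [[-0.178, 0.984, 0.0], [0.984, 0.178, 0.0], [0.0, 0.0, -1.0]]
bend box [281 106  23  10 225] c [292.  110.5] [ 0.3592 -0.283   0.145 ] size mm [17.   7.4]
bend box [305 106  36  10 338] c [322.5 110.5] [ 0.3808 -0.2791  0.145 ] size mm [26.6  7.4]
bend box [302 142  28  10 262] c [315.5 146.5] [ 0.3804 -0.3054  0.145 ] size mm [20.8  7.4]
bend box [ 298  186   38   34 1200] c [316.5 202.5] [ 0.3886 -0.3472  0.145 ] size mm [29. 26.]
bend box [296 235  36  33 963] c [313.5 251. ] [ 0.3932 -0.3866  0.145 ] size mm [28.8 26.4]
bend box [355 282  72  18 928] c [390.5 290.5] [ 0.4609 -0.4095  0.145 ] size mm [61.7 15.4]
[-0.    -0.002  0.421]
```

step_arm:
  series: "0 0 0.12 0 0 0 -1;0 0 0.15 0 0 0 -1;0 0 0.12 0 0 0 -1;0 0 0.031 0 0 0 -1;0 0 0 0 0 0 -0.2;0 0 0 0 0 0 0.2;0 0 0 0 0 0 1;0 0 0 0 0 0 1"

```text
t: 51.75
position: [0.3887, -0.347, 0.202]
tcp_rot: [[-0.18, 0.984, 0.001], [0.984, 0.18, -0.001], [-0.002, 0.001, -1.0]]
force: [0.1, 0.6, -0.5]
width: 0.0571
gripper_force: 0.0
```

step_arm:
  series: "0 0 0 0 0 0 1;0 0 0 0 0 0 1;0 0 0 0 0 0 1;0 0 0 0 0 0 1"

```text
t: 52.25
position: [0.3883, -0.3465, 0.2008]
tcp_rot: [[-0.18, 0.984, -0.0], [0.984, 0.18, 0.0], [0.0, -0.0, -1.0]]
force: [-0.5, -0.1, -0.7]
width: 0.0326
gripper_force: 19.9
```

step_arm:
  series: "0 0 -0.1 0 0 0 1;0 0 -0.16 0 0 0 1;0 0 -0.16 0 0 0 1;0 0 -0.16 0 0 0 1;0 0 -0.16 0 0 0 1;0 0 0 0 0 0.081 1;0.08 0.06 0 0 0 0 1;0.162 0.12 0 0 0 0 1"

```text
t: 53.25
position: [0.4414, -0.2739, 0.4226]
tcp_rot: [[-0.007, 1.0, -0.0], [1.0, 0.007, -0.0], [-0.0, -0.0, -1.0]]
force: [1.4, -0.2, -1.3]
width: 0.0321
gripper_force: 19.9
```

step_arm:
  series: "0.162 0.12 0 0 0 0 1;0.162 0.12 0 0 0 0 1;0.162 0.12 0 0 0 0 1;0.162 0.12 0 0 0 0 1;0.162 0.12 0 0 0 0 1;0.083 0.06 0 0 0 0 1;0 0 0 0 0 0 1;0 0 0 0 0 0 1"

```text
t: 54.25
position: [0.6361, -0.0038, 0.4225]
tcp_rot: [[-0.011, 1.0, -0.001], [1.0, 0.011, -0.001], [-0.001, -0.001, -1.0]]
force: [0.3, 0.5, -0.9]
width: 0.0322
gripper_force: 19.9
```

step_arm:
  series: "0 0 0 0 0 0 1;0 0 0 0 0 0 1"

```text
t: 54.5
position: [0.6361, -0.0044, 0.4233]
tcp_rot: [[-0.01, 1.0, 0.0], [1.0, 0.01, -0.0], [-0.0, 0.0, -1.0]]
force: [1.0, 0.1, -0.9]
width: 0.0322
gripper_force: 19.9
```

Run:
```python
from h import *
k=cam("wrist");s=k["s"];print(s["position"],s["tcp_rot"].round(4).tolist())
b=bar(k,range(60,200,20))
if len(b):print(b[:,:4].round(4).tolist())
print(go(s,[.6365,-.0025,.2495]))
```

```text
[ 0.63612004 -0.00440508  0.42328872] [[-0.0095, 1.0, 0.0003], [1.0, 0.0095, -0.0002], [-0.0002, 0.0003, -1.0]]
[[60.0, 305.0, 325.0, 0.6338], [80.0, 307.0, 336.0, 0.6394], [100.0, 310.0, 321.0, 0.6345], [120.0, 310.0, 321.0, 0.6346], [140.0, 310.0, 321.0, 0.6347], [160.0, 310.0, 321.0, 0.6348], [180.0, 310.0, 321.0, 0.6349]]
[0.006 0.001 0.579]
```

step_arm:
  series: "0.006 -0.003 0.12 0 0 0 1;0 0 0.15 0 0 0 1;0 0 0.15 0 0 0 1;0 0 0.1 0 0 0 1;0 0 0.03 0 0 0 1;0 0 0.025 0 0 0 1;0 0 0 0 0 0 1;0 0 0 0 0 0 1"

```text
t: 55.55
position: [0.6364, -0.0016, 0.2521]
tcp_rot: [[-0.011, 1.0, 0.003], [1.0, 0.011, -0.0], [-0.0, 0.003, -1.0]]
force: [-1.0, 0.2, -0.9]
width: 0.0324
gripper_force: 19.9
```

step_arm:
  series: "0 0 0.006 0 0 0 1;0 0 0 0 0 0 1;0 0 0.004 0 0 0 1;0 0 0 0 0 0 1;0 0 0 0 0 0 1"

```text
t: 56.18
position: [0.6358, -0.0015, 0.2484]
tcp_rot: [[-0.011, 1.0, 0.001], [1.0, 0.011, -0.0], [-0.0, 0.001, -1.0]]
force: [-2.2, 0.7, 3.9]
width: 0.0324
gripper_force: 19.9
```

step_arm:
  series: "0 0 0 0 0 0 -0.2;0 0 0 0 0 0 -1;0 0 0 0 0 0 -1;0 0 0 0 0 0 -1;0 0 -0.1 0 0 0 -1;0 0 -0.17 0 0 0 -1;-0.159 -0.103 0 0 0 0 -1;-0.159 -0.103 0 0 0 0 -1"

```text
t: 57.18
position: [0.5747, -0.0982, 0.3296]
tcp_rot: [[-0.013, 1.0, 0.002], [1.0, 0.013, -0.001], [-0.001, 0.002, -1.0]]
force: [0.6, 0.5, 0.4]
width: 0.0939
gripper_force: 0.0
```

step_arm:
  series: "-0.159 -0.103 0 0 0 0 -1;-0.159 -0.103 0 0 0 0 -1;-0.159 -0.103 0 0 0 0 -1;-0.159 -0.103 0 0 0 0 -1;-0.159 -0.103 0 0 0 0 -1;-0.159 -0.103 0 0 0 0 -1;0 0 0 0 0 -0.081 -1;0 0 0 0 0 0 -1"

```text
t: 58.18
position: [0.3922, -0.3864, 0.3283]
tcp_rot: [[-0.176, 0.984, 0.0], [0.984, 0.176, 0.0], [0.0, 0.0, -1.0]]
force: [1.0, 1.0, -1.0]
width: 0.094
gripper_force: 0.0
```

step_arm:
  series: "0 0 0 0 0 0 -1;0 0 0 0 0 0 -1"

```text
t: 58.42
position: [0.3932, -0.3852, 0.3285]
tcp_rot: [[-0.18, 0.984, 0.0], [0.984, 0.18, -0.0], [-0.0, 0.0, -1.0]]
force: [0.8, 0.4, 0.0]
width: 0.0942
gripper_force: 0.0
```

Run:
```python
from h import *
k=cam("wrist");s=k["s"];print(s["position"],s["tcp_rot"].round(3).tolist())
bends(k,(240,150,400,260))
print(go(s,[.393,-.3866,.201]))
```

```text
[ 0.39320601 -0.38515949  0.32849127] [[-0.18, 0.984, 0.0], [0.984, 0.18, -0.0], [-0.0, 0.0, -1.0]]
bend box [ 298  187   36   34 1153] c [315.5 203.5] [ 0.3926 -0.3874  0.145 ] size mm [27.7 26.1]
[-0.005 -0.002  0.425]
```

step_arm:
  series: "-0.005 0 0.12 0 0 0 -1;0 0 0.15 0 0 0 -1;0 0 0.12 0 0 0 -1;0 0 0.035 0 0 0 -1;0 0 0 0 0 0 -0.2;0 0 0 0 0 0 0.2;0 0 0 0 0 0 1;0 0 0 0 0 0 1"

```text
t: 59.48
position: [0.3933, -0.3878, 0.2021]
tcp_rot: [[-0.18, 0.984, 0.001], [0.984, 0.18, -0.002], [-0.002, 0.001, -1.0]]
force: [0.6, -0.4, -0.4]
width: 0.0576
gripper_force: 0.0
```

step_arm:
  series: "0 0 0 0 0 0 1;0 0 0 0 0 0 1;0 0 0 0 0 0 1;0 0 0 0 0 0 1"

```text
t: 59.98
position: [0.3928, -0.3873, 0.2009]
tcp_rot: [[-0.18, 0.984, -0.0], [0.984, 0.18, 0.0], [0.0, -0.0, -1.0]]
force: [-1.6, 0.3, 0.2]
width: 0.0324
gripper_force: 20.0
```

step_arm:
  series: "0 0 -0.1 0 0 0 1;0 0 -0.16 0 0 0 1;0 0 -0.16 0 0 0 1;0 0 -0.16 0 0 0 1;0 0 -0.16 0 0 0 1;0 0 0 0 0 0.081 1;0.1 0.06 0 0 0 0 1;0.166 0.095 0 0 0 0 1"

```text
t: 60.98
position: [0.4385, -0.3072, 0.4223]
tcp_rot: [[-0.008, 1.0, -0.0], [1.0, 0.008, 0.0], [0.0, -0.0, -1.0]]
force: [-0.1, -0.2, -0.1]
width: 0.0322
gripper_force: 20.0
```

step_arm:
  series: "0.166 0.095 0 0 0 0 1;0.166 0.095 0 0 0 0 1;0.166 0.095 0 0 0 0 1;0.166 0.095 0 0 0 0 1;0.166 0.095 0 0 0 0 1;0.166 0.095 0 0 0 0 1;0.166 0.095 0 0 0 0 1;0 0 0 0 0 0 1"

```text
t: 61.98
position: [0.6349, 0.0478, 0.4212]
tcp_rot: [[-0.017, 1.0, -0.002], [1.0, 0.017, 0.001], [0.001, -0.002, -1.0]]
force: [-0.6, -0.8, -1.3]
width: 0.0324
gripper_force: 20.0
```

step_arm:
  series: "0 0 0 0 0 0 1;0 0 0 0 0 0 1;0 0 0 0 0 0 1"

```text
t: 62.35
position: [0.6338, 0.0425, 0.4233]
tcp_rot: [[-0.009, 1.0, 0.0], [1.0, 0.009, -0.0], [-0.0, 0.0, -1.0]]
force: [-0.3, -0.2, -1.8]
width: 0.0324
gripper_force: 20.0
```

Run:
```python
from h import *
k=cam("wrist");s=k["s"];print(s["position"],s["tcp_rot"].round(4).tolist(),s["width"])
b=bar(k,range(60,220,20))
if len(b):print(b[:,:4].round(4).tolist())
print(go(s,[.635,.044,.2495]))
```

```text
[0.63382466 0.04247578 0.42327541] [[-0.0092, 1.0, 0.0003], [1.0, 0.0092, -0.0001], [-0.0001, 0.0003, -1.0]] 0.03244966256901329
[[120.0, 298.0, 336.0, 0.6336], [140.0, 312.0, 323.0, 0.6341], [160.0, 312.0, 323.0, 0.6342], [180.0, 312.0, 323.0, 0.6344], [200.0, 295.0, 340.0, 0.6345]]
[0.005 0.004 0.579]
```

step_arm:
  series: "0.004 0.001 0.12 0 0 0 1;0 0 0.15 0 0 0 1;0 0 0.15 0 0 0 1;0 0 0.1 0 0 0 1;0 0 0.03 0 0 0 1;0 0 0.025 0 0 0 1;0 0 0 0 0 0 1;0 0 0 0 0 0 1"

```text
t: 63.4
position: [0.6352, 0.045, 0.2521]
tcp_rot: [[-0.011, 1.0, 0.003], [1.0, 0.011, -0.0], [-0.0, 0.003, -1.0]]
force: [0.3, 0.6, -1.8]
width: 0.0321
gripper_force: 20.0
```

step_arm:
  series: "0 0 0.006 0 0 0 1;0 0 0 0 0 0 1;0 0 0.004 0 0 0 1;0 0 0 0 0 0 1;0 0 0 0 0 0 1"

```text
t: 64.03
position: [0.6346, 0.0449, 0.2485]
tcp_rot: [[-0.011, 1.0, 0.001], [1.0, 0.011, -0.0], [-0.0, 0.001, -1.0]]
force: [-2.4, -0.5, 5.7]
width: 0.0324
gripper_force: 20.0
```

step_arm:
  series: "0 0 0 0 0 0 -0.2;0 0 0 0 0 0 -1;0 0 0 0 0 0 -1;0 0 0 0 0 0 -1;0 0 -0.1 0 0 0 -1;0 0 -0.18 0 0 0 -1;0 0 -0.18 0 0 0 -1;0.1 -0.12 0 0 0 0 -1"

```text
t: 65.03
position: [0.6013, 0.0733, 0.392]
tcp_rot: [[-0.008, 1.0, 0.013], [1.0, 0.008, -0.001], [-0.001, 0.013, -1.0]]
force: [-0.5, 1.2, -0.4]
width: 0.0939
gripper_force: 0.0
```

step_arm:
  series: "0.13 -0.13 0 0 0 0 -1;0.13 -0.13 0 0 0 0 -1;0.13 -0.13 0 0 0 0 -1;0.13 -0.13 0 0 0 0 -1;0.13 -0.13 0 0 0 0 -1;0.15 0 0 0 0 0 -1;0 0 0 0 0 0 -1;0 0 0 0 0 0 -1"

```text
t: 66.03
position: [0.4004, 0.3121, 0.3853]
tcp_rot: [[-0.012, 1.0, -0.0], [1.0, 0.012, -0.001], [-0.001, -0.0, -1.0]]
force: [0.3, -0.1, -0.4]
width: 0.0941
gripper_force: 0.0
```

Run:
```python
from h import *
s=cam("side");t=cam("top");print(s["s"]["position"])
a=cv2.resize(s["im"][130:330,200:440],(600,500)[::1],interpolation=cv2.INTER_CUBIC);a=cv2.resize(s["im"][140:330,210:430],(440,380),interpolation=cv2.INTER_CUBIC)
b=cv2.resize(t["im"][150:290,220:400],(360,280),interpolation=cv2.INTER_CUBIC);b=cv2.copyMakeBorder(b,0,100,0,0,cv2.BORDER_CONSTANT)
cv2.imwrite("pics/fin.png",np.hstack([a,b]))
```

```text
[0.4004316  0.31208666 0.38526242]
```

View pics/fin.png

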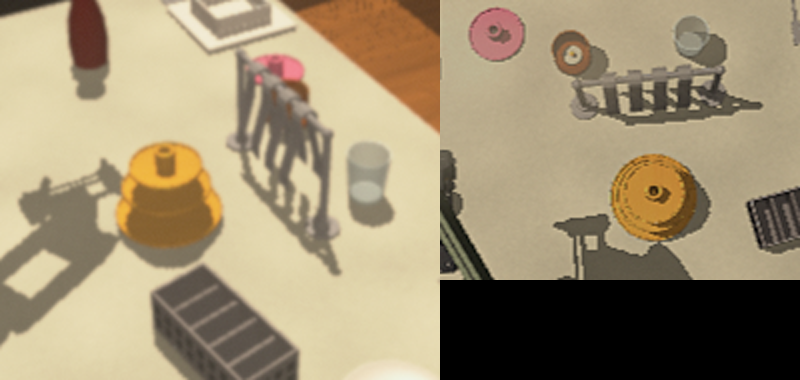

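The three trays are stacked level on the post at (168,195). Four tongs hang astride the bar, seen in the top view at (612,90), (634,88), (660,85) and (685,82). The basket is empty and the bystanders are in place, so I'll hand in.

```bash
python3 -c "
from plant import arm
print(arm.finish_job())"
```

```text
the job is handed in; nothing more can be done
None
```

The job is handed in: large, medium and small trays are seated in order on the post, all four pairs of tongs from the basket hang astride the bar, and the last camera check showed no bystander disturbed.

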